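Clear the living-room table into the two lidded boxes

TASK

Clear away the remote controls and pill jars lying about the table: one box already holds a remote and the other already holds a jar, so put every remote in the box with the remote and every jar in the box with the jar, leaving the two that are already there in their boxes. When everything is in, lower both lids until they are fully closed, without slamming them, and leave the tumblers and the book alone.

Things in the scene. Friction and masses are not known exactly. Their poses are not given: they have to be found in the camera images.
- remote_a: a TV remote control, black plastic slab 120 x 36 x 20 mm with small keys on top, about 90 g; origin at the centre of its underside, x along its length, z up through the keys; at the start it lies flat on the table between the two boxes; may be absent
- remote_b: a TV remote control, black plastic slab 120 x 36 x 20 mm with small keys on top, about 90 g; origin at the centre of its underside, x along its length, z up through the keys; at the start it lies flat on the table between the two boxes; may be absent
- jar_a: a closed pill jar, amber body with white cap, plain cylinder 40 mm diameter, 50 mm tall, about 60 g; origin at the centre of its bottom, z along its axis towards the cap; at the start it stands on the table between the two boxes; may be absent
- jar_b: a closed pill jar, amber body with white cap, plain cylinder 40 mm diameter, 50 mm tall, about 60 g; origin at the centre of its bottom, z along its axis towards the cap; at the start it stands on the table between the two boxes; may be absent
- jar_c: a closed pill jar, amber body with white cap, plain cylinder 40 mm diameter, 50 mm tall, about 60 g; origin at the centre of its bottom, z along its axis towards the cap; at the start it stands on the table between the two boxes; may be absent
- jar_d: a closed pill jar, amber body with white cap, plain cylinder 40 mm diameter, 50 mm tall, about 60 g; origin at the centre of its bottom, z along its axis towards the cap; at the start it stands on the table between the two boxes; may be absent
- remote_in: a TV remote control, black plastic slab 120 x 36 x 20 mm with small keys on top, about 90 g; origin at the centre of its underside, x along its length, z up through the keys; the remote that already lies in one of the two boxes at the start, near the middle of its floor, lengthwise across the box's 160 mm depth
- jar_in: a closed pill jar, amber body with white cap, plain cylinder 40 mm diameter, 50 mm tall, about 60 g; origin at the centre of its bottom, z along its axis towards the cap; the jar that already stands in the other box at the start, near the middle of its floor
- box_left: wooden box fixed to the table on the robot's left, one of two alike: outside 160 (its x) x 265 (its y) x 64 mm high, walls and floor 6 mm thick, open on top when the lid is up; origin at the centre of its underside, z up, its x axis points to the hinged side, which faces about world +y, away from the middle of the table
- lid_left (a joint): angle of the left box's lid in rad: 0 closed flat on the rim, about 1.57 upright; starts 1.62 to 1.8, stop at 1.95; stiff hinge, the lid stays wherever it is left and moves with 1 to 2 N at its free edge
- lid_left_hinge (a point): on the lid's hinge line, at the middle of its length, 80 mm along the box's x from the box's centre and 64.5 mm above its underside. The lid is a plain 160 x 265 x 8 mm board; closed, it runs from here along the box's -x and its underside is at this height
- lid_left_edge (a point): middle of the lid's free edge, at half its thickness, 160 mm from the hinge line
- lid_left_handle (a point): the dark metal knob on the lid's outer (upper when closed) face, on the middle line, 130 mm from the hinge line; this point is 35 mm off that face
- box_right: wooden box fixed to the table on the robot's right, one of two alike: outside 160 (its x) x 265 (its y) x 64 mm high, walls and floor 6 mm thick, open on top when the lid is up; origin at the centre of its underside, z up, its x axis points to the hinged side, which faces about world -y, away from the middle of the table
- lid_right (a joint): angle of the right box's lid in rad: 0 closed flat on the rim, about 1.57 upright; starts 1.62 to 1.8, stop at 1.95; stiff hinge, the lid stays wherever it is left and moves with 1 to 2 N at its free edge
- lid_right_hinge (a point): on the lid's hinge line, at the middle of its length, 80 mm along the box's x from the box's centre and 64.5 mm above its underside. The lid is a plain 160 x 265 x 8 mm board; closed, it runs from here along the box's -x and its underside is at this height
- lid_right_edge (a point): middle of the lid's free edge, at half its thickness, 160 mm from the hinge line
- lid_right_handle (a point): the dark metal knob on the lid's outer (upper when closed) face, on the middle line, 130 mm from the hinge line; this point is 35 mm off that face
- tumbler_a: black insulated tumbler, 80 mm wide, 122 mm tall, bystander on the table's far side; origin at the centre of its bottom
- tumbler_b: tumbler like the other with a pink sleeve, bystander
- book: paperback book lying flat, 102 x 152 x 20 mm, bystander between the tumblers; origin at the centre of its underside

How it is judged:
On the way, in this order (a step that is already met when the one before it is completed fails the run):
1. every remote and jar is in the box of its kind ((((x of remote_in in the frame of box_left between -0.08 and 0.08 m and y of remote_in in the frame of box_left between -0.1325 and 0.1325 m and z of remote_in in the frame of box_left between -0.01 and 0.062 m) and (x of remote_a in the frame of box_left between -0.08 and 0.08 m and y of remote_a in the frame of box_left between -0.1325 and 0.1325 m and z of remote_a in the frame of box_left between -0.01 and 0.062 m)) or ((x of remote_in in the frame of box_right between -0.08 and 0.08 m and y of remote_in in the frame of box_right between -0.1325 and 0.1325 m and z of remote_in in the frame of box_right between -0.01 and 0.062 m) and (x of remote_a in the frame of box_right between -0.08 and 0.08 m and y of remote_a in the frame of box_right between -0.1325 and 0.1325 m and z of remote_a in the frame of box_right between -0.01 and 0.062 m))) and (((x of remote_in in the frame of box_left between -0.08 and 0.08 m and y of remote_in in the frame of box_left between -0.1325 and 0.1325 m and z of remote_in in the frame of box_left between -0.01 and 0.062 m) and (x of remote_b in the frame of box_left between -0.08 and 0.08 m and y of remote_b in the frame of box_left between -0.1325 and 0.1325 m and z of remote_b in the frame of box_left between -0.01 and 0.062 m)) or ((x of remote_in in the frame of box_right between -0.08 and 0.08 m and y of remote_in in the frame of box_right between -0.1325 and 0.1325 m and z of remote_in in the frame of box_right between -0.01 and 0.062 m) and (x of remote_b in the frame of box_right between -0.08 and 0.08 m and y of remote_b in the frame of box_right between -0.1325 and 0.1325 m and z of remote_b in the frame of box_right between -0.01 and 0.062 m))) and (((x of jar_in in the frame of box_left between -0.08 and 0.08 m and y of jar_in in the frame of box_left between -0.1325 and 0.1325 m and z of jar_in in the frame of box_left between -0.01 and 0.062 m) and (x of jar_a in the frame of box_left between -0.08 and 0.08 m and y of jar_a in the frame of box_left between -0.1325 and 0.1325 m and z of jar_a in the frame of box_left between -0.01 and 0.062 m)) or ((x of jar_in in the frame of box_right between -0.08 and 0.08 m and y of jar_in in the frame of box_right between -0.1325 and 0.1325 m and z of jar_in in the frame of box_right between -0.01 and 0.062 m) and (x of jar_a in the frame of box_right between -0.08 and 0.08 m and y of jar_a in the frame of box_right between -0.1325 and 0.1325 m and z of jar_a in the frame of box_right between -0.01 and 0.062 m))) and (((x of jar_in in the frame of box_left between -0.08 and 0.08 m and y of jar_in in the frame of box_left between -0.1325 and 0.1325 m and z of jar_in in the frame of box_left between -0.01 and 0.062 m) and (x of jar_b in the frame of box_left between -0.08 and 0.08 m and y of jar_b in the frame of box_left between -0.1325 and 0.1325 m and z of jar_b in the frame of box_left between -0.01 and 0.062 m)) or ((x of jar_in in the frame of box_right between -0.08 and 0.08 m and y of jar_in in the frame of box_right between -0.1325 and 0.1325 m and z of jar_in in the frame of box_right between -0.01 and 0.062 m) and (x of jar_b in the frame of box_right between -0.08 and 0.08 m and y of jar_b in the frame of box_right between -0.1325 and 0.1325 m and z of jar_b in the frame of box_right between -0.01 and 0.062 m))) and (((x of jar_in in the frame of box_left between -0.08 and 0.08 m and y of jar_in in the frame of box_left between -0.1325 and 0.1325 m and z of jar_in in the frame of box_left between -0.01 and 0.062 m) and (x of jar_c in the frame of box_left between -0.08 and 0.08 m and y of jar_c in the frame of box_left between -0.1325 and 0.1325 m and z of jar_c in the frame of box_left between -0.01 and 0.062 m)) or ((x of jar_in in the frame of box_right between -0.08 and 0.08 m and y of jar_in in the frame of box_right between -0.1325 and 0.1325 m and z of jar_in in the frame of box_right between -0.01 and 0.062 m) and (x of jar_c in the frame of box_right between -0.08 and 0.08 m and y of jar_c in the frame of box_right between -0.1325 and 0.1325 m and z of jar_c in the frame of box_right between -0.01 and 0.062 m))) and (((x of jar_in in the frame of box_left between -0.08 and 0.08 m and y of jar_in in the frame of box_left between -0.1325 and 0.1325 m and z of jar_in in the frame of box_left between -0.01 and 0.062 m) and (x of jar_d in the frame of box_left between -0.08 and 0.08 m and y of jar_d in the frame of box_left between -0.1325 and 0.1325 m and z of jar_d in the frame of box_left between -0.01 and 0.062 m)) or ((x of jar_in in the frame of box_right between -0.08 and 0.08 m and y of jar_in in the frame of box_right between -0.1325 and 0.1325 m and z of jar_in in the frame of box_right between -0.01 and 0.062 m) and (x of jar_d in the frame of box_right between -0.08 and 0.08 m and y of jar_d in the frame of box_right between -0.1325 and 0.1325 m and z of jar_d in the frame of box_right between -0.01 and 0.062 m))) and distance of each of remote_in, jar_in from where it was at the start of the episode below 0.26 m), for 0.2 s.
2. both lids are closed (value of joint each of lid_left, lid_right below 0.05 rad), for 0.2 s.
At the end, for the whole second after the job is handed in: Every remote present lies in the box that held a remote at the start and every jar in the box that held a jar, at rest; the first remote and jar are still in their own boxes (moved less than 260 mm); both lids are closed to within 0.05 rad (all of step 1 and all of step 2 and linear speed of each of remote_a, remote_b, jar_a, jar_b, jar_c, jar_d below 0.03 m/s); the robot touches nothing.
It fails at once if a bystander (tumbler or book) was moved more than 40 mm (distance of any of tumbler_a, tumbler_b, book from where it was at the start of the episode above 0.04 m).
It fails at once if a lid was slammed: closing faster than 3.5 rad/s (velocity of joint any of lid_left, lid_right below -3.5 rad/s).
Of remote_a, remote_b, jar_a, jar_b, jar_c, jar_d only 4 to 6 are there at a start; the rules pass over those that are not, and their reading is None.
At some moment in a run one of remote_a, remote_b, jar_a, jar_b, jar_c, jar_d may be knocked a few centimetres aside while the robot is not near it.
Once in a run the grip may slacken for a moment while it holds something.
It also fails if it takes over 210 s, if anything falls off the work surface, if the arm or the gripper's body presses on something with over 40 N, if the wrist force passes 120 N, or if a joint passes its speed limit or range.

ROBOT

A 7-joint arm with a two-finger parallel gripper is mounted at the origin on the work surface. World frame = base frame: x ahead of the robot, y to its left, z up, the work surface at z = 0. Lengths are in m, angles in rad, forces in N, time in s.
With the tool pointing down it reaches from about 0.425 to 0.875 m from the base axis. Payload 8.4 kg.
Tool frame: the origin (TCP) lies on the centre line of the jaws, within the pads' length; the fingertips stand 11 mm ahead of it and the grasp point (between the pads) lies 8 mm behind it; z points along the fingers, y is the direction in which the jaws open and shut (so a half turn about z gives the same grasp; the last joint's range is limited). The gripper opens to 85 mm and grips with 20 to 120 N. Pads are 22 mm wide; open, the fingers measure 114 mm over their backs; the gripper's body (76 mm by 85 mm) begins 54 mm behind the grasp point. The pads swing forward as they close: fully open they stand 13 mm farther back than shut.
Start: joints at [-1.376, 0.333, 0.04, 1.465, -0.013, 1.343, -0.059], TCP at [0.188, 0.622, 0.216] pointing down, gripper open.
Joint ranges: [-2.58, 2.58], [-0.38, 2.09], [-1.3, 1.39], [0.25, 2.4], [-1.5, 4.64], [0.08, 2.09], [-2.65, 2.65]. Speed limits (rad/s): [2.22, 2.22, 2.79, 2.79, 3.14, 3.14, 3.14].

INTERFACE

Orientations are given as a 3x3 rotation matrix whose columns are the frame's x, y, z axes.
In Python, from cell import arm gives the robot as it stands.
- The arm moves only by the shell command python3 -m jog 'ROWS'. ROWS is JSON, a list of rows, each a list of 3 entries, a list of its own where there are three numbers: the opening, from -1 (shut) to 1 (fully open), then the shift along the tool's x, y, z scaled (see below), then the turn about the tool's z scaled (see below). A call has 1 to 10 rows; each row shifts and turns the commanded pose from where the row before left it, along the tool's axes as they then stand; what a row does not reach is not made up. The controller multiplies each number of a shift by 0.05 m and each number of a turn by 60 degrees. A row lasts 1/8 s, in which the tool goes at most 62.5 mm and 10.7 degrees, less where a joint would pass 70% of its speed; a pose out of reach is approached as far as the arm can. A call with a number of a shift or a turn outside -1 to 1 is refused whole. A call with a gripper value outside its range is refused whole. The fingers move at their own pace and stop on an object; the grip force is fixed at half the most. Time passes only in rows, so rows that do not move let the fingers close. It gives the time, the measured TCP pose, the force and the opening at its end, in the units of the state.
- arm.sense(): the state, without advancing time (a new reading comes with each control period).
- arm.grab_frame(name): name is "side" or "top" or "wrist"; returns the picture (420x560x3 uint8, blue, green, red); there is no depth.
- arm.camera_params(name): a dict with "vfov" (degrees; the focal length in pixels is half the picture's height over the tangent of half this angle, whatever the lens; pixels are square), "cx", "cy" (the principal point, pixels), "rvec" (rotation vector, rad) and "tvec" (3), from world to camera coordinates, as OpenCV has them; the wrist camera has in their place "mount" (4x4, takes a point from camera to tool coordinates, whose origin is the TCP and whose axes are the flange's). Camera axes: x right, y down, z forward; pixel columns grow to the right and rows downward; lengths in m; the calibration is good to about 2 mm. A picture is of the moment at which its call begins: read the wrist's pose just before it. camera_params takes no time and is no camera call.
- arm.hand_in(): hands the job in, once; it reports no verdict.
The state is a dict: "clock": time; "joints": joint angles; "qd": joint speeds; "joint_torque": joint torques, N m; "eef_pos": TCP position; "ee_rot": TCP orientation; "ft_force": force on the tool from outside, world axes, zero at the start; "wrist_torque": the same for the moment, N m; "width": finger opening in m.
Only numpy, scipy, OpenCV 4.12 (cv2) and the standard library are available. Lean on these libraries where they do the work, as an engineer would, in place of code of your own. Each camera call takes 0.05 s, during which the arm holds its last target.

## Working session

There is one attempt and no reset: what is moved stays moved. The work goes in short steps, Python scripts to look and compute and a shell command to move; the robot and the scene stay as the last step left them, time stands still between calls to the robot, and variables do not carry over. Pictures are saved under pics/ and viewed, and the job is handed in when it is done.

```bash
ls; mkdir -p pics
python3 - <<'E'
from cell import arm
import cv2
s=arm.sense()
print({k:(v if not hasattr(v,'tolist') else v.tolist()) for k,v in s.items()})
for n in ["side","top","wrist"]:
    print(n,arm.camera_params(n))
for n in ["side","top","wrist"]:
    cv2.imwrite(f"pics/{n}0.png",arm.grab_frame(n))
E
```

```text
pics
{'clock': 0.0, 'joints': [-1.3761988435260184, 0.3339197621634397, 0.039870086576841164, 1.4662968206883622, -0.01339009001326511, 1.3432968014815831, -0.05849504795569273], 'qd': [7.787314826022607e-05, -0.0003751147325946957, 0.0020460278951263114, 0.0011694077929290693, 0.0007670276219105574, -0.0005441298317977268, -5.524145115410726e-05], 'joint_torque': [-0.0007424740033457056, -65.85611343383789, 1.3651143014431, -40.55649518966675, 0.01688461925368756, 0.012597753375303, -8.3147457985433e-06], 'eef_pos': [0.188121321150515, 0.6216664433248463, 0.2147030113803779], 'ee_rot': [[-0.9571491065470757, 0.28959533255664943, -0.0003622120069219351], [0.2895955338213656, 0.9571477520662021, -0.0016147771779060815], [-0.00012094152564391446, -0.0016504775126065221, -0.9999986306476263]], 'ft_force': [-1.2598330563602362, 0.06834807840179738, -1.3864282037581657], 'wrist_torque': [-0.036102200189620064, -0.013909449698940623, -0.0038990345988024373], 'width': 0.08507367390981561}
side {'vfov': 43.528908602287004, 'cx': 278.0283948391903, 'cy': 213.4219401833153, 'rvec': array([ 2.16430988, -0.85822431,  0.36002833]), 'tvec': array([-0.47881706,  0.36591691,  1.08818639])}
top {'vfov': 53.98642352809336, 'cx': 277.99001004448274, 'cy': 210.66467033023412, 'rvec': array([ 2.23720743, -2.18037378,  0.02477046]), 'tvec': array([-0.0243965,  0.6249701,  1.3124158])}
wrist {'vfov': 64.46454130949625, 'cx': 276.60183472832887, 'cy': 216.2271220718495, 'mount': array([[ 5.05957400e-04, -9.50796883e-01, -3.09814512e-01,
         7.99800318e-02],
       [ 9.99999413e-01,  7.77952805e-04, -7.54380409e-04,
         9.33504469e-04],
       [ 9.58283610e-04, -3.09813948e-01,  9.50796718e-01,
        -1.57636194e-01],
       [ 0.00000000e+00,  0.00000000e+00,  0.00000000e+00,
         1.00000000e+00]])}
```

View pics/top0.png

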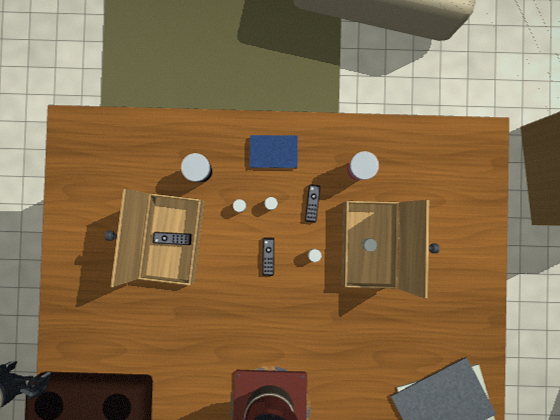

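View pics/side0.png

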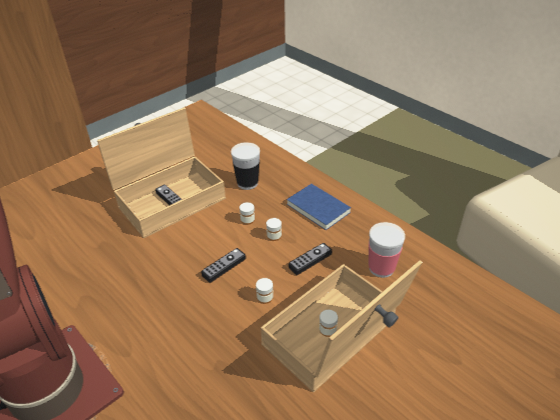

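View pics/wrist0.png

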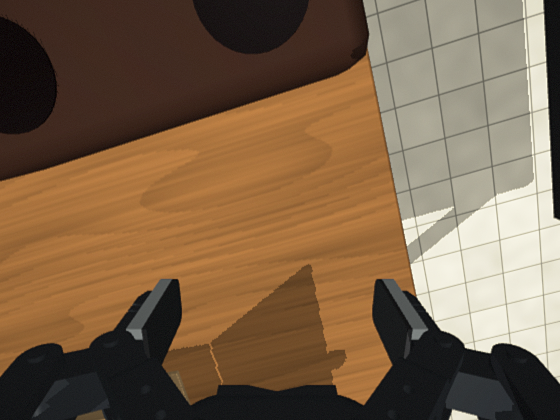

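The top view shows five loose items: remotes at about (312,203) and (268,257), and jars at (239,206), (271,203) and (315,256). The remote box is on the left, with its remote at (171,239). The jar box is on the right, with its jar at (370,245). Next I measure positions.

```bash
cat > h.py <<'E'
import cv2,numpy as np
from cell import arm
def K(n):
    p=arm.camera_params(n); f=210/np.tan(np.radians(p['vfov'])/2)
    return f,p
def pose(n,s=None):
    f,p=K(n)
    if n=='wrist':
        s=s or arm.sense(); M=np.array(p['mount']); R=np.array(s['ee_rot'])
        return R@M[:3,:3], R@M[:3,3]+np.array(s['eef_pos'])
    R=cv2.Rodrigues(np.array(p['rvec']))[0]
    return R.T, -R.T@np.array(p['tvec'])
def ray(n,u,v,z,s=None):
    f,p=K(n);Rc,o=pose(n,s)
    d=Rc@np.array([(u-p['cx'])/f,(v-p['cy'])/f,1.])
    return o+d*(z-o[2])/d[2]
def proj(n,P,s=None):
    f,p=K(n);Rc,o=pose(n,s); c=Rc.T@(np.array(P)-o)
    return np.array([f*c[0]/c[2]+p['cx'],f*c[1]/c[2]+p['cy']])
def blobs(mask,lo=30,hi=5000):
    out=[]
    cs,_=cv2.findContours(mask.astype(np.uint8),cv2.RETR_EXTERNAL,cv2.CHAIN_APPROX_NONE)
    for c in cs:
        a=cv2.contourArea(c)
        if lo<a<hi: out.append((a,cv2.minAreaRect(c),c))
    return out
def look(img=None):
    """top view: jars (white caps, z=.05) and remotes (dark, z=.02)"""
    if img is None: img=arm.grab_frame('top')
    hsv=cv2.cvtColor(img,cv2.COLOR_BGR2HSV).astype(int)
    roi=np.zeros(img.shape[:2],bool); roi[180:295,110:440]=1
    w=(hsv[...,1]<60)&(hsv[...,2]>100)&roi
    d=(hsv[...,2]<75)&(hsv[...,1]<110)&roi
    d=cv2.morphologyEx(d.astype(np.uint8),cv2.MORPH_CLOSE,np.ones((5,5)))
    for a,r,c in blobs(w,40,800):
        m=max(r[1]); 
        print('white',[round(x) for x in r[0]],'area',a,[round(x,1) for x in r[1]],ray('top',*r[0],.05).round(4)[:2])
    for a,r,c in blobs(d,80,3000):
        b=cv2.boxPoints(r); W=np.array([ray('top',*q,.02)[:2] for q in b])
        e=[W[1]-W[0],W[2]-W[1]]; L=max(e,key=np.linalg.norm)
        print('dark',[round(x) for x in r[0]],'area',a,W.mean(0).round(4),'len',[round(float(np.linalg.norm(x)),3) for x in e],'ang',round(float(np.degrees(np.arctan2(L[1],L[0]))%180),1))
    return img
E
python3 - <<'E'
from h import *
img=cv2.imread('pics/top0.png'); look(img)
cv2.imwrite('pics/topL.png',cv2.resize(img[180:300,100:210],None,fx=5,fy=5,interpolation=cv2.INTER_CUBIC))
cv2.imwrite('pics/topR.png',cv2.resize(img[185:305,330:445],None,fx=5,fy=5,interpolation=cv2.INTER_CUBIC))
for x in(.5,.7):print(proj('top',[x,0,0]),proj('top',[x,.3,.0]))
E
```

```text
white [314, 255] area 119.5 [12.7, 12.0] [ 0.4911 -0.1239]
white [268, 248] area 83.5 [17.0, 8.0] [0.5066 0.0195]
white [370, 245] area 116.0 [12.0, 12.0] [ 0.5256 -0.2954]
white [163, 238] area 75.5 [17.5, 8.5] [0.5315 0.3436]
white [239, 205] area 118.0 [12.0, 12.0] [0.6388 0.1129]
white [270, 203] area 115.0 [12.0, 12.0] [0.6475 0.0154]
white [313, 194] area 71.0 [8.0, 17.0] [ 0.6773 -0.1156]
dark [268, 256] area 277.5 [0.4794 0.0195] len [0.032, 0.117] ang 1.5
dark [172, 238] area 290.0 [0.5289 0.3252] len [0.034, 0.121] ang 88.3
dark [312, 203] area 315.0 [ 0.652  -0.1166] len [0.117, 0.035] ang 174.8
[274.40094993 249.66670827] [181.06516671 247.2531747 ]
[276.0105392  187.52083174] [183.00550025 185.13675041]
```

View pics/topL.png

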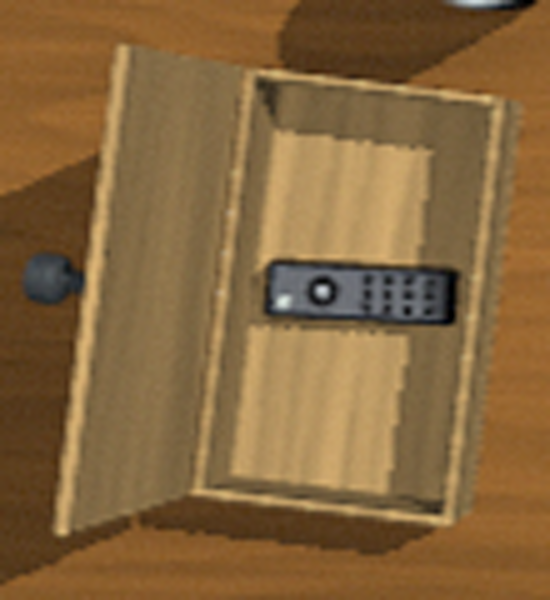

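View pics/topR.png

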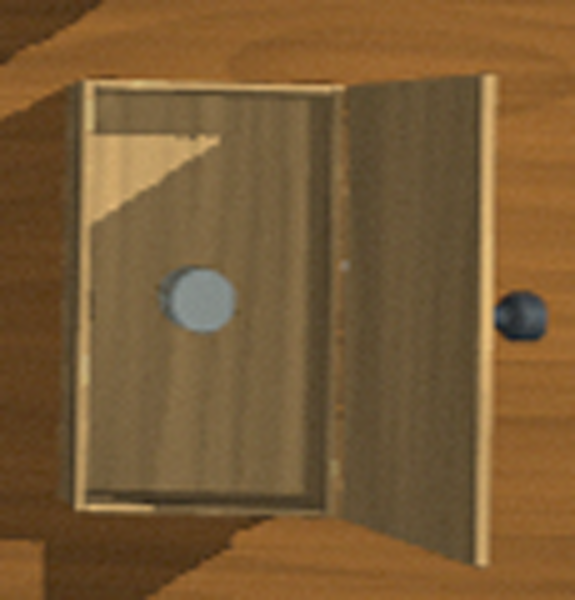

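Run:
```python
from h import *
for nm,pts in dict(L=[(200.2,199),(190.2,284),(149.4,194),(139,278)],R=[(346.7,201),(345.3,286.8),(398.6,202.2),(396.2,287.6)]).items():
    W=np.array([ray('top',*p,.064)[:2] for p in pts]); print(nm,W.round(4).tolist(),'c',W.mean(0).round(4))
    ax=(W[2]+W[3]-W[0]-W[1])/2; ay=(W[0]+W[2]-W[1]-W[3])/2
    print(np.linalg.norm(ax),np.linalg.norm(ay),'xang',np.degrees(np.arctan2(ax[1],ax[0])),'yang(long)',np.degrees(np.arctan2(ay[1],ay[0])))
```

```text
L [[0.6537, 0.231], [0.3934, 0.2537], [0.665, 0.3873], [0.4076, 0.4105]] c [0.5299 0.3206]
0.15708348683938897 0.2598934729243837 xang 85.33798013331412 yang(long) -5.06849260626195
R [[0.6591, -0.2182], [0.3971, -0.2196], [0.6595, -0.3772], [0.3987, -0.3748]] c [ 0.5286 -0.2975]
0.15713467458933691 0.261379248832792 xang -89.63650683478977 yang(long) -0.10575791623243885
```

```bash
cat >> h.py <<'E'
def need(x,y,z,yaw=None):
    s=arm.sense();R=np.array(s['ee_rot']);p=np.array(s['eef_pos'])
    yw=np.degrees(np.arctan2(R[1,1],R[0,1]))
    d=np.array([x,y,z])-p
    yaw=yw if yaw is None else yaw
    t=np.radians(yaw); Y=np.array([np.cos(t),np.sin(t),0]);X=np.array([-Y[1],Y[0],0])
    # tool z down: x = y cross z
    X=np.cross(Y,[0,0,-1.])
    print('clock %.2f pos'%s['clock'],p.round(4),'yaw %.1f'%yw,'w %.4f'%s['width'],'F',np.round(s['ft_force'],1),'j',np.round(s['joints'],2))
    print(' now-axes units',(R.T@d/.05).round(2),' turn',round((-(yaw-yw))/60,2),' after-turn-axes units',np.round([X@d/.05,Y@d/.05,-d[2]/.05],2))
E
python3 - <<'E'
from h import *
need(.4794,.0195,.25,91.5)
E
```

```text
clock 0.15 pos [0.1882 0.6218 0.2149] yaw 73.2 w 0.0852 F [-0.1 -0.1  0.3] j [-1.38  0.33  0.04  1.47 -0.01  1.34 -0.06]
 now-axes units [-9.06 -9.84 -0.69]  turn -0.31  after-turn-axes units [ -5.51 -12.19  -0.7 ]
```

```bash
python3 -m jog '[[1,[-0.7,-0.75,-0.1],0],[1,[-0.7,-0.75,-0.1],0],[1,[-0.7,-0.75,-0.1],0],[1,[-0.7,-0.75,-0.1],0],[1,[-0.7,-0.75,-0.1],0],[1,[-0.7,-0.75,-0.1],0],[1,[-0.7,-0.75,-0.1],0],[1,[-0.7,-0.75,0],0],[1,[-0.7,-0.75,0],0],[1,[-0.7,-0.75,0],0]]'
python3 - <<'E'
from h import *
need(.4794,.0195,.2,91.5)
E
```

```text
clock: 1.4
eef_pos: [0.415, 0.1602, 0.2506]
ee_rot: [[-0.957, 0.29, 0.0], [0.29, 0.957, 0.0], [0.0, 0.0, -1.0]]
ft_force: [1.4, 0.8, 0.2]
width: 0.0855
clock 1.40 pos [0.415  0.1602 0.2506] yaw 73.2 w 0.0855 F [1.4 0.8 0.2] j [-0.94 -0.14  0.43  1.9   0.06  1.37  0.75]
 now-axes units [-2.05 -2.32  1.01]  turn -0.31  after-turn-axes units [-1.21 -2.85  1.01]
```

```bash
python3 -m jog '[[1,[-0.7,-0.77,0.3],0],[1,[-0.7,-0.77,0.3],0],[1,[-0.65,-0.77,0.4],0],[0.4,[0,0,0],-0.155],[0.4,[0,0,0],-0.155],[0.4,[0,0,0],0]]'
python3 - <<'E'
from h import *
s=arm.sense(); img=arm.grab_frame('wrist'); cv2.imwrite('pics/w1.png',img)
need(.4794,.0195,.015,91.5)
print(proj('wrist',[.4794,.0195,.02],s))
E
```

```text
clock: 2.15
eef_pos: [0.4791, 0.0215, 0.2005]
ee_rot: [[-1.0, -0.03, -0.0], [-0.03, 1.0, -0.0], [0.0, -0.0, -1.0]]
ft_force: [0.9, 0.1, 0.0]
width: 0.0596
clock 2.20 pos [0.4792 0.0216 0.2005] yaw 91.6 w 0.0598 F [-0.1 -1.1 -0.5] j [-0.81 -0.04  0.66  1.91  0.03  1.26  1.45]
 now-axes units [-0.   -0.04  3.71]  turn 0.0  after-turn-axes units [-0.   -0.04  3.71]
[273.92205761 188.66935264]
```

View pics/w1.png

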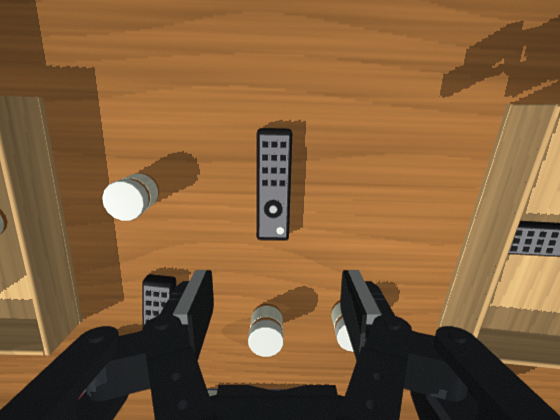

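The wrist view shows the remote centred at (274,184), against a predicted (274,189), so it is well placed between the jaws. I descend and grip.

```bash
python3 -m jog '[[0.4,[0,0,0.8],0],[0.4,[0,-0.04,0.8],0],[0.4,[0,0,0.8],0],[0.4,[0,0,0.8],0],[0.4,[0,0,0.5],0],[-1,[0,0,0],0],[-1,[0,0,0],0],[-1,[0,0,0],0],[-1,[0,0,0],0]]'; python3 -m jog '[[-1,[0,0,-0.5],0],[-1,[0,0,-0.8],0],[-1,[0,0,-0.8],0],[-1,[0,0,-0.8],0],[-1,[0,0,-0.8],0],[-1,[0,0,0],0]]'
python3 - <<'E'
from h import *
need(.60,.318,.2,175)
E
```

```text
clock: 3.32
eef_pos: [0.48, 0.0199, 0.0165]
ee_rot: [[-1.0, -0.031, 0.001], [-0.031, 1.0, 0.001], [-0.001, 0.001, -1.0]]
ft_force: [-0.4, 0.0, -0.2]
width: 0.0
clock: 4.08
eef_pos: [0.4812, 0.0198, 0.2038]
ee_rot: [[-1.0, -0.03, 0.005], [-0.03, 1.0, 0.003], [-0.006, 0.003, -1.0]]
ft_force: [0.1, 0.1, -1.2]
width: 0.0003
clock 4.08 pos [0.4812 0.0198 0.2038] yaw 91.7 w 0.0003 F [ 0.1  0.1 -1.2] j [-0.83 -0.05  0.69  1.91  0.03  1.26  1.45]
 now-axes units [-2.56  5.89  0.11]  turn -1.39  after-turn-axes units [-6.15 -1.85  0.08]
```

Width 0 means I missed the remote: it may have been knocked aside, or the pads passed above it. I look again.

Run:
```python
from h import *
s=arm.sense(); img=arm.grab_frame('wrist'); cv2.imwrite('pics/w2.png',img)
need(.4794,.0195,.015,91.5)
look()
```

```text
clock 4.12 pos [0.4801 0.0198 0.202 ] yaw 91.8 w 0.0003 F [ 0.2  0.5 -0.4] j [-0.83 -0.04  0.69  1.91  0.03  1.26  1.45]
 now-axes units [ 0.03 -0.01  3.74]  turn 0.0  after-turn-axes units [ 0.01 -0.    3.74]
white [314, 255] area 121.5 [12.0, 13.0] [ 0.4903 -0.1247]
white [268, 247] area 55.5 [14.0, 8.0] [0.5113 0.0196]
white [370, 245] area 117.0 [12.0, 12.0] [ 0.5256 -0.2954]
white [163, 238] area 78.5 [17.6, 8.6] [0.5315 0.3436]
white [239, 205] area 117.5 [12.0, 12.0] [0.6388 0.1129]
white [270, 203] area 115.0 [12.0, 12.0] [0.6475 0.0154]
white [313, 195] area 124.5 [8.8, 17.7] [ 0.6757 -0.1167]
dark [172, 238] area 295.0 [0.5294 0.3252] len [0.036, 0.12] ang 89.4
dark [312, 203] area 287.0 [ 0.6519 -0.1165] len [0.117, 0.034] ang 174.3
```

View pics/w2.png

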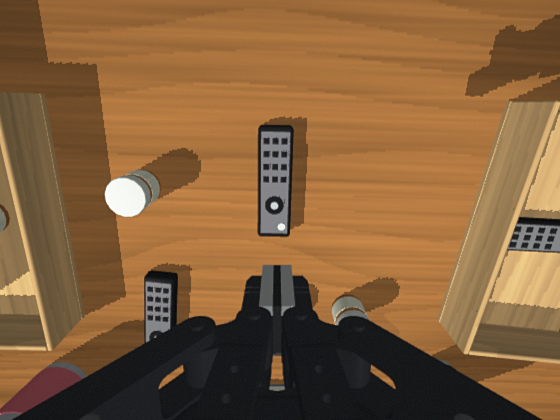

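Run:
```python
from h import *
s=arm.sense();R=np.array(s['ee_rot']);p=np.array(s['eef_pos'])
for x in(-.011,0,.011):
  for z in (-.03,-.008,0,.011): print(x,z,proj('wrist',p+R@[x,0,z],s).round(1))
img=cv2.imread('pics/w2.png');cv2.imwrite('pics/w2c.png',cv2.resize(img[220:400,180:380],None,fx=3,fy=3))
```

```text
-0.011 -0.03 [274.5 320.3]
-0.011 -0.008 [274.8 294.2]
-0.011 0 [274.9 286.3]
-0.011 0.011 [275.  276.3]
0 -0.03 [274.4 298.9]
0 -0.008 [274.7 274.9]
0 0 [274.8 267.7]
0 0.011 [274.9 258.6]
0.011 -0.03 [274.4 276.4]
0.011 -0.008 [274.7 254.9]
0.011 0 [274.8 248.3]
0.011 0.011 [274.9 240.2]
```

View pics/w2c.png

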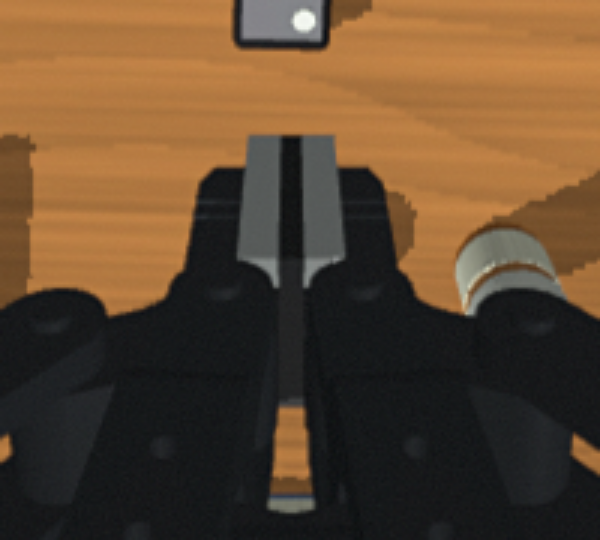

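Run:
```python
from h import *
s=arm.sense()
for z in(.02,.0,-.02):
  P=[ray('wrist',*q,z,s) for q in [(259,126),(293.5,126),(258,236),(290.5,236)]]
  print(z,np.linalg.norm(P[0]-P[1]),np.linalg.norm(P[2]-P[3]),np.linalg.norm(P[0]-P[2]),np.mean(P,0))
```

```text
0.02 0.033870613921300044 0.03541374009591254 0.11588014614301134 [0.47473274 0.01900738 0.02      ]
0.0 0.0358728365291734 0.037507182842894955 0.12273026846291701 [0.47917535 0.01906022 0.        ]
-0.02 0.03787505913704676 0.03960062558987736 0.12958039078282269 [ 0.48361796  0.01911306 -0.02      ]
```

```bash
python3 -m jog '[[0.4,[0,0,0.8],0],[0.4,[0,0,0.8],0],[0.4,[0,0,0.8],0],[0.4,[0,0,0.8],0],[0.4,[0,0,0.54],0],[0.4,[0,0,0],0]]'
python3 - <<'E'
from h import *
s=arm.sense(); need(.4794,.0195,.015,91.5)
p=np.array(s['eef_pos'])
img=arm.grab_frame('side')
R=np.array(s['ee_rot'])
for z in(-.02,0,.011):
  q=proj('side',p+R@[0,0,z]); print(q.round()); cv2.circle(img,tuple(int(a) for a in q.round()),1,(0,0,255),-1)
cv2.imwrite('pics/s3.png',cv2.resize(img[180:330,160:320],None,fx=4,fy=4))
E
```

```text
clock: 4.92
eef_pos: [0.4767, 0.0186, 0.0112]
ee_rot: [[-1.0, -0.03, -0.005], [-0.03, 1.0, -0.003], [0.006, -0.002, -1.0]]
ft_force: [0.2, -0.2, 0.7]
width: 0.0598
clock 4.92 pos [0.4767 0.0186 0.0112] yaw 91.7 w 0.0598 F [ 0.2 -0.2  0.7] j [-0.76  0.25  0.69  2.11 -0.21  0.85  1.66]
 now-axes units [-0.05  0.02 -0.08]  turn 0.0  after-turn-axes units [-0.05  0.02 -0.08]
[221. 259.]
[222. 264.]
[222. 267.]
```

View pics/s3.png

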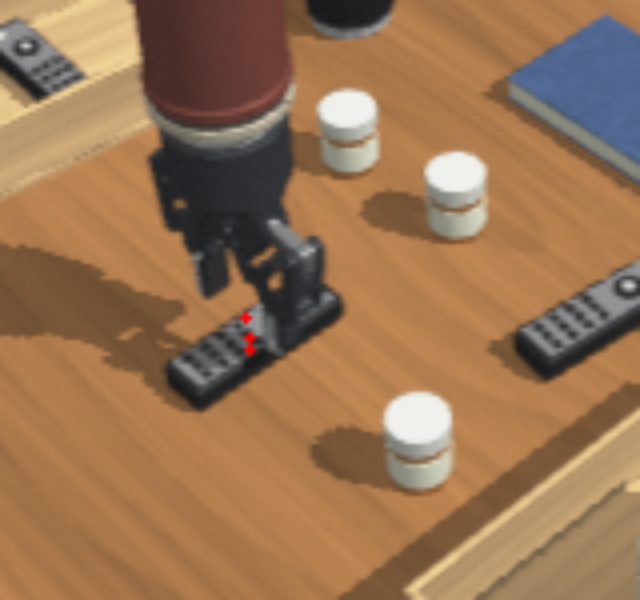

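The side view shows the fingertips still about 2 cm up, so the state's height reads low. I'll go down in small steps and watch the force.

```bash
python3 -m jog '[[0.4,[0,0,0.12],0],[0.4,[0,0,0],0]]';python3 -m jog '[[0.4,[0,0,0.08],0],[0.4,[0,0,0],0]]'
python3 - <<'E'
from h import *
s=arm.sense(); need(.4794,.0195,.015,91.5)
img=arm.grab_frame('side')
cv2.imwrite('pics/s4.png',cv2.resize(img[180:330,160:320],None,fx=4,fy=4))
E
```

```text
clock: 5.22
eef_pos: [0.4797, 0.0198, 0.0081]
ee_rot: [[-1.0, -0.031, 0.001], [-0.031, 1.0, 0.0], [-0.001, 0.0, -1.0]]
ft_force: [0.3, -0.6, -0.1]
width: 0.0601
clock: 5.48
eef_pos: [0.4793, 0.0197, 0.0036]
ee_rot: [[-1.0, -0.031, 0.0], [-0.031, 1.0, 0.0], [-0.0, 0.0, -1.0]]
ft_force: [-0.5, -1.1, -0.2]
width: 0.0598
clock 5.47 pos [0.4793 0.0197 0.0036] yaw 91.8 w 0.0598 F [-0.5 -1.1 -0.2] j [-0.75  0.26  0.69  2.12 -0.22  0.83  1.68]
 now-axes units [-0.   -0.   -0.23]  turn 0.0  after-turn-axes units [-0.   -0.   -0.23]
```

View pics/s4.png

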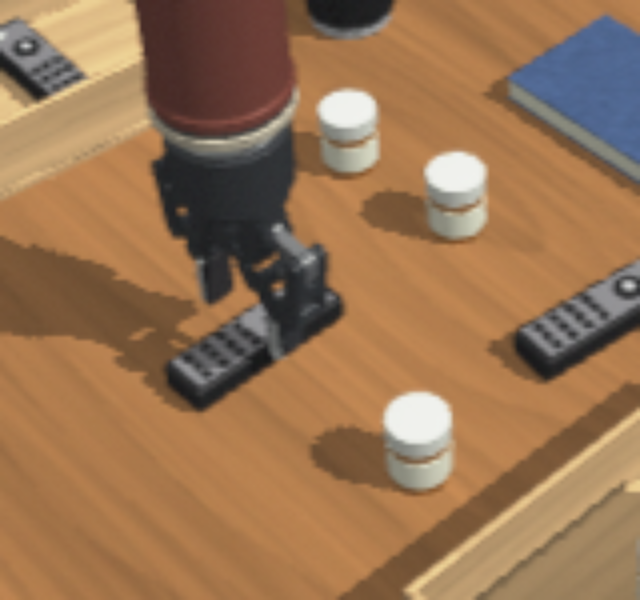

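Run:
```python
from h import *
for y in(-.0103,.050):
  for z in (0,.01,.02,.03): 
    for x in(.468,.49): 
      q=proj('side',[x,y,z]); print(x,y,z,((q-[160,180])*4).round())
```

```text
0.468 -0.0103 0 [267. 380.]
0.49 -0.0103 0 [294. 362.]
0.468 -0.0103 0.01 [265. 370.]
0.49 -0.0103 0.01 [293. 351.]
0.468 -0.0103 0.02 [264. 359.]
0.49 -0.0103 0.02 [291. 340.]
0.468 -0.0103 0.03 [263. 348.]
0.49 -0.0103 0.03 [290. 330.]
0.468 0.05 0 [208. 329.]
0.49 0.05 0 [235. 312.]
0.468 0.05 0.01 [206. 318.]
0.49 0.05 0.01 [233. 301.]
0.468 0.05 0.02 [205. 307.]
0.49 0.05 0.02 [232. 290.]
0.468 0.05 0.03 [203. 296.]
0.49 0.05 0.03 [230. 279.]
```

```bash
python3 -m jog '[[0.4,[0,0,0.1],0],[0.4,[0,0,0.1],0],[-0.2,[0,0,0],0],[-1,[0,0,0],0],[-1,[0,0,0],0],[-1,[0,0,0],0]]'
python3 - <<'E'
from h import *
need(.4794,.0195,.015,91.5)
E
```

```text
clock: 6.28
eef_pos: [0.4794, 0.0195, -0.0063]
ee_rot: [[-1.0, -0.031, 0.0], [-0.031, 1.0, -0.0], [-0.0, -0.0, -1.0]]
ft_force: [-1.3, -0.9, 2.8]
width: 0.034
clock 6.28 pos [ 0.4794  0.0195 -0.0063] yaw 91.8 w 0.0340 F [-1.3 -0.9  2.8] j [-0.74  0.28  0.68  2.12 -0.24  0.81  1.69]
 now-axes units [-0.    0.   -0.43]  turn 0.0  after-turn-axes units [-0.    0.   -0.43]
```

```bash
python3 -m jog '[[-1,[0,0,-0.5],0],[-1,[0,0,-0.8],0],[-1,[0,0,-0.8],0],[-1,[0,0,-0.8],0],[-1,[0,0,-0.3],0],[-1,[0,0,0],0]]'; python3 -m jog '[[-1,[0,0,0],-0.17],[-1,[0,0,0],-0.17],[-1,[0,0,0],-0.17],[-1,[0,0,0],-0.17],[-1,[0,0,0],-0.17],[-1,[0,0,0],-0.17],[-1,[0,0,0],-0.17],[-1,[0,0,0],-0.17],[-1,[0,0,0],0]]'
python3 - <<'E'
from h import *
need(.602,.314,.15,175)
E
```

```text
clock: 7.02
eef_pos: [0.4797, 0.0199, 0.1538]
ee_rot: [[-1.0, -0.031, 0.001], [-0.031, 1.0, 0.001], [-0.001, 0.001, -1.0]]
ft_force: [0.6, 0.1, -1.8]
width: 0.0343
clock: 8.15
eef_pos: [0.4812, 0.02, 0.1649]
ee_rot: [[-0.34, -0.94, 0.023], [-0.94, 0.34, -0.006], [-0.002, -0.024, -1.0]]
ft_force: [0.3, 1.1, -0.5]
width: 0.0342
clock 8.15 pos [0.4812 0.02   0.1649] yaw 160.1 w 0.0342 F [ 0.3  1.1 -0.5] j [-1.24 -0.07  1.09  1.99  0.08  1.17  2.61]
 now-axes units [-6.35 -0.26  0.32]  turn -0.25  after-turn-axes units [-6.07 -1.89  0.3 ]
```

```bash
python3 -m jog '[[-1,[-0.79,-0.03,0],0],[-1,[-0.79,-0.03,0],0],[-1,[-0.79,-0.03,0],0],[-1,[-0.79,-0.03,0],0],[-1,[-0.79,-0.03,0],0],[-1,[-0.79,-0.03,0],-0.08],[-1,[-0.79,-0.03,0],-0.08],[-1,[-0.79,-0.03,0],-0.08],[-1,[0,0,0],0]]'
python3 - <<'E'
from h import *
need(.602,.314,.15,175)
E
```

```text
clock: 9.28
eef_pos: [0.5913, 0.3171, 0.163]
ee_rot: [[-0.096, -0.995, 0.019], [-0.995, 0.096, -0.005], [0.003, -0.019, -1.0]]
ft_force: [0.6, -0.6, -1.2]
width: 0.0342
clock 9.28 pos [0.5913 0.3171 0.163 ] yaw 174.5 w 0.0342 F [ 0.6 -0.6 -1.2] j [-0.97  0.43  0.55  1.51 -0.22  1.25  2.65]
 now-axes units [ 0.04 -0.21  0.27]  turn -0.01  after-turn-axes units [ 0.04 -0.22  0.26]
```

```bash
python3 -m jog '[[-1,[0,0,0],0.07],[-1,[0.04,-0.2,0.3],0],[-1,[0,0,0],0]]'
python3 - <<'E'
from h import *
need(.602,.314,.035)
s=arm.sense(); img=arm.grab_frame('wrist'); cv2.imwrite('pics/w5.png',img)
cv2.imwrite('pics/t5.png',cv2.resize(arm.grab_frame('top')[170:300,90:230],None,fx=4,fy=4))
E
```

```text
clock: 9.65
eef_pos: [0.6023, 0.3076, 0.149]
ee_rot: [[-0.174, -0.985, 0.021], [-0.985, 0.174, -0.009], [0.005, -0.022, -1.0]]
ft_force: [-0.0, -0.3, -0.8]
width: 0.0341
clock 9.65 pos [0.6023 0.3076 0.149 ] yaw 170.0 w 0.0341 F [-0.  -0.3 -0.8] j [-0.96  0.46  0.56  1.52 -0.23  1.23  2.6 ]
 now-axes units [-0.14  0.08  2.28]  turn -0.0  after-turn-axes units [-0.13  0.03  2.28]
```

View pics/w5.png

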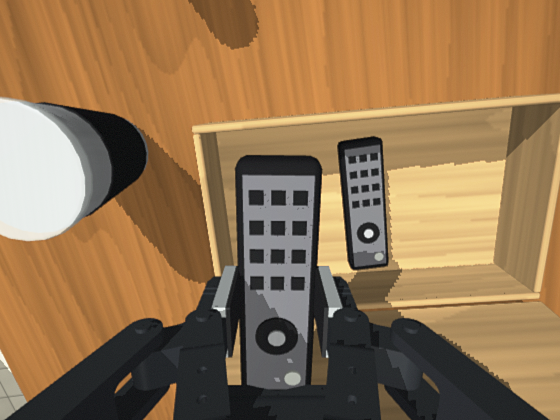

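View pics/t5.png

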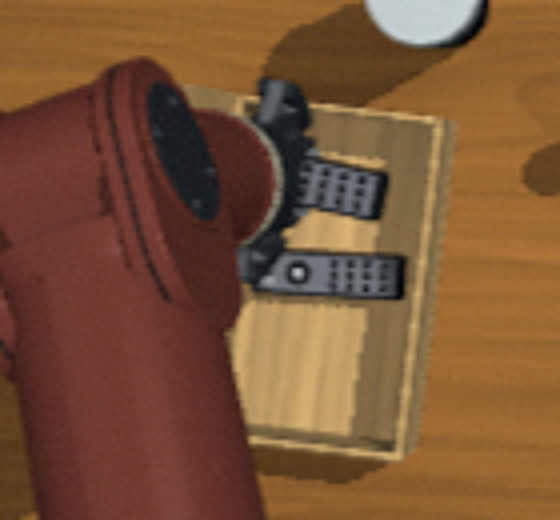

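```bash
python3 -m jog '[[-1,[-0.12,0.05,0.5],0],[-1,[0,0,0.5],0],[-1,[0,0,0],0]]'
python3 - <<'E'
from h import *
need(.602,.314,.035)
cv2.imwrite('pics/s5.png',cv2.resize(arm.grab_frame('side')[40:280,40:320],None,fx=2.8,fy=2.5))
E
```

```text
clock: 10.12
eef_pos: [0.6007, 0.3158, 0.1003]
ee_rot: [[-0.171, -0.985, 0.021], [-0.985, 0.171, -0.008], [0.004, -0.022, -1.0]]
ft_force: [-0.3, 0.7, -0.4]
width: 0.0339
clock 10.12 pos [0.6007 0.3158 0.1003] yaw 170.1 w 0.0339 F [-0.3  0.7 -0.4] j [-0.95  0.5   0.54  1.56 -0.25  1.14  2.6 ]
 now-axes units [ 0.03 -0.    1.31]  turn -0.0  after-turn-axes units [ 0.03 -0.03  1.31]
```

View pics/s5.png

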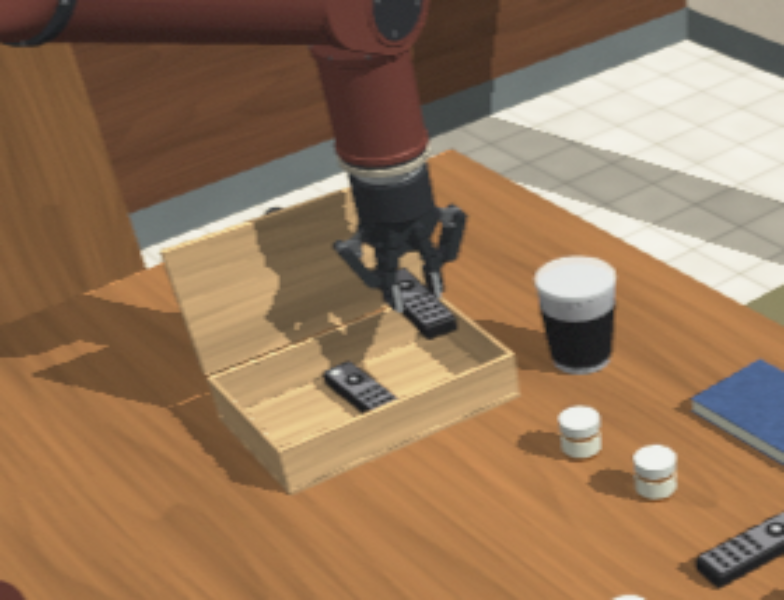

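The side view shows the remote clear above the far half of the left box, and the forearm is well above the lid. I lower it.

```bash
python3 -m jog '[[-1,[0,0,0.6],0],[-1,[0,0,0.6],0],[-1,[0,0,0.45],0],[-1,[0,0,0.1],0],[-1,[0,0,0],0]]'
python3 - <<'E'
from h import *
need(.602,.314,.005)
E
```

```text
clock: 10.8
eef_pos: [0.605, 0.3158, 0.0158]
ee_rot: [[-0.172, -0.985, 0.026], [-0.985, 0.172, -0.006], [0.001, -0.026, -1.0]]
ft_force: [0.5, 0.7, -0.1]
width: 0.0341
clock 10.80 pos [0.605  0.3158 0.0158] yaw 170.1 w 0.0341 F [ 0.5  0.7 -0.1] j [-0.9   0.58  0.47  1.62 -0.28  0.99  2.62]
 now-axes units [0.05 0.06 0.22]  turn -0.0  after-turn-axes units [0.05 0.05 0.22]
```

```bash
python3 -m jog '[[-1,[0,0,0.1],0],[-1,[0,0,0.1],0],[-1,[0,0,0],0]]'; python3 -m jog '[[0.2,[0,0,0],0],[0.2,[0,0,0],0],[0.2,[0,0,-0.5],0],[0.2,[0,0,-0.9],0],[0.2,[0,0,-0.9],0],[0.2,[0,0,-0.9],0],[0.2,[0,0,-0.9],0],[0.2,[0,0,0],0]]'
python3 - <<'E'
from h import *
need(.652,-.1166,.2,85)
look()
cv2.imwrite('pics/s6.png',cv2.resize(arm.grab_frame('side')[40:280,40:320],None,fx=2.8,fy=2.5))
E
```

```text
clock: 11.18
eef_pos: [0.6042, 0.3154, 0.0042]
ee_rot: [[-0.172, -0.985, 0.024], [-0.985, 0.172, -0.007], [0.002, -0.025, -1.0]]
ft_force: [-0.6, -0.0, -0.9]
width: 0.0342
clock: 12.18
eef_pos: [0.6014, 0.3175, 0.2141]
ee_rot: [[-0.172, -0.985, 0.03], [-0.985, 0.172, -0.002], [-0.003, -0.03, -1.0]]
ft_force: [0.4, -0.4, -0.9]
width: 0.0511
clock 12.18 pos [0.6014 0.3175 0.2141] yaw 170.1 w 0.0511 F [ 0.4 -0.4 -0.9] j [-0.94  0.41  0.52  1.43 -0.19  1.33  2.55]
 now-axes units [ 8.38 -2.48  0.33]  turn 1.42  after-turn-axes units [-1.76 -8.56  0.28]
white [314, 255] area 120.0 [12.0, 13.0] [ 0.4903 -0.1247]
white [370, 245] area 116.5 [12.5, 12.1] [ 0.5262 -0.2957]
white [163, 238] area 126.0 [17.6, 8.6] [0.5315 0.3436]
white [167, 213] area 129.0 [17.5, 8.7] [0.6098 0.3349]
white [239, 205] area 117.5 [12.0, 12.0] [0.6388 0.1129]
white [270, 203] area 115.0 [12.0, 12.0] [0.6475 0.0154]
white [313, 195] area 123.5 [8.8, 17.4] [ 0.6759 -0.1165]
dark [118, 207] area 411.5 [0.6228 0.4981] len [0.047, 0.128] ang 28.4
dark [166, 219] area 1133.5 [0.5906 0.3461] len [0.174, 0.176] ang 83.5
dark [312, 203] area 288.5 [ 0.6521 -0.1165] len [0.117, 0.034] ang 174.3
```

View pics/s6.png

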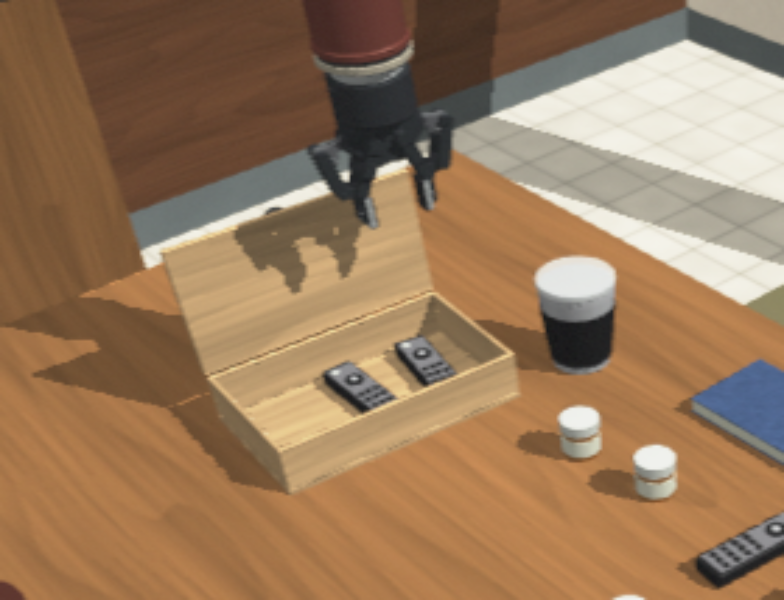

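The remote is lying flat in the left box next to the first one. Next is the second remote.

```bash
python3 -m jog '[[0.4,[0.93,-0.27,0],0],[0.4,[0.93,-0.27,0],0],[0.4,[0.93,-0.27,0],0],[0.4,[0.93,-0.27,0],0],[0.4,[0.93,-0.27,0],0],[0.4,[0.93,-0.27,0],0.05],[0.4,[0.93,-0.27,0],0.05],[0.4,[0.93,-0.27,0],0.05],[0.4,[0.93,-0.27,0],0.05],[0.4,[0,0,0],0.17]]'; python3 -m jog '[[0.4,[0,0,0],0.17],[0.4,[0,0,0],0.17],[0.4,[0,0,0],0.17],[0.4,[0,0,0],0.17],[0.4,[0,0,0],0.17],[0.4,[0,0,0],0.17],[0.4,[0,0,0],0.05],[0.4,[0,0,0],0]]'
python3 - <<'E'
from h import *
need(.652,-.1166,.1,84.5)
E
```

```text
clock: 13.52
eef_pos: [0.6247, -0.0717, 0.2049]
ee_rot: [[-0.544, -0.839, 0.01], [-0.839, 0.544, -0.009], [0.002, -0.013, -1.0]]
ft_force: [0.8, 1.6, 0.6]
width: 0.0597
clock: 14.52
eef_pos: [0.6254, -0.063, 0.2058]
ee_rot: [[-0.994, 0.109, 0.011], [0.109, 0.994, -0.007], [-0.012, -0.006, -1.0]]
ft_force: [-1.4, 0.7, -0.5]
width: 0.0597
clock 14.53 pos [ 0.6254 -0.063   0.2058] yaw 83.7 w 0.0597 F [-1.4  0.7 -0.5] j [ 0.31  0.31 -0.35  1.53  0.12  1.31  1.4 ]
 now-axes units [-0.62 -0.99  2.13]  turn -0.01  after-turn-axes units [-0.63 -1.02  2.12]
```

```bash
python3 -m jog '[[0.4,[-0.31,-0.5,0.3],0],[0.4,[-0.31,-0.5,0.3],0],[0.4,[0,0,0],0],[0.4,[0,0,0],0]]'
python3 - <<'E'
from h import *
need(.652,-.1166,.01,84.5)
s=arm.sense(); img=arm.grab_frame('wrist'); cv2.imwrite('pics/w7.png',img)
print(proj('wrist',[.652,-.1166,.02],s), proj('wrist',[.652,-.1166,.01],s))
E
```

```text
clock: 15.02
eef_pos: [0.6516, -0.1157, 0.1776]
ee_rot: [[-0.994, 0.109, 0.012], [0.109, 0.994, -0.007], [-0.013, -0.005, -1.0]]
ft_force: [0.0, -0.7, 0.3]
width: 0.0598
clock 15.03 pos [ 0.6516 -0.1157  0.1776] yaw 83.7 w 0.0598 F [ 0.  -0.7  0.3] j [ 0.35  0.39 -0.32  1.48  0.13  1.28  1.47]
 now-axes units [0.03 0.   3.35]  turn -0.01  after-turn-axes units [-0.01 -0.02  3.35]
[275.78899016 192.37262424] [275.87420359 189.83337599]
```

View pics/w7.png

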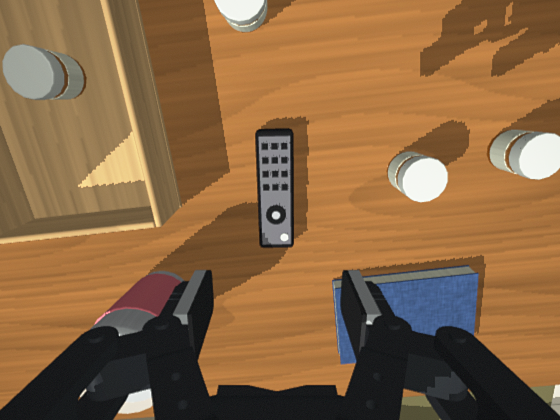

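The remote is centred at (275,188) and aligned with the jaws. I descend, with steps near the bottom to watch the force.

```bash
python3 -m jog '[[0.4,[0,0,0.8],0],[0.4,[0,0,0.8],0],[0.4,[0,0,0.8],0],[0.4,[0,0,0.8],0],[0.4,[0,0,0.2],0],[0.4,[0,0,0],0]]';  python3 -m jog '[[0.4,[0,0,0.1],0],[0.4,[0,0,0.1],0],[0.4,[0,0,0],0],[-1,[0,0,0],0],[-1,[0,0,0],0],[-1,[0,0,0],0],[-1,[0,0,0],0]]'
```

```text
clock: 15.82
eef_pos: [0.6544, -0.1171, 0.0089]
ee_rot: [[-0.994, 0.109, 0.014], [0.109, 0.994, -0.007], [-0.014, -0.006, -1.0]]
ft_force: [-0.8, -1.3, 2.0]
width: 0.06
clock: 16.7
eef_pos: [0.6547, -0.118, -0.0011]
ee_rot: [[-0.994, 0.11, 0.014], [0.11, 0.994, -0.008], [-0.015, -0.006, -1.0]]
ft_force: [-1.0, 0.2, 4.8]
width: 0.0338
```

```bash
python3 -m jog '[[-1,[0,0,-0.5],0],[-1,[0,0,-0.8],0],[-1,[0,0,-0.8],0],[-1,[0,0,-0.8],0],[-1,[0,0,-0.8],0],[-1,[0,0,0],0]]'
python3 - <<'E'
from h import *
need(.463,.325,.18,172)
E
```

```text
clock: 17.45
eef_pos: [0.6536, -0.1166, 0.1869]
ee_rot: [[-0.994, 0.11, 0.019], [0.11, 0.994, -0.009], [-0.02, -0.007, -1.0]]
ft_force: [0.9, 0.4, -1.5]
width: 0.0337
clock 17.45 pos [ 0.6536 -0.1166  0.1869] yaw 83.7 w 0.0337 F [ 0.9  0.4 -1.5] j [ 0.35  0.38 -0.32  1.47  0.13  1.29  1.47]
 now-axes units [ 4.76  8.36 -0.01]  turn -1.47  after-turn-axes units [-8.22  5.    0.14]
```

```bash
python3 -m jog '[[-1,[0.47,0.83,0],0],[-1,[0.47,0.83,0],0],[-1,[0.47,0.83,0],0],[-1,[0.47,0.83,0],0],[-1,[0.47,0.83,0],0],[-1,[0.47,0.83,0],0],[-1,[0.47,0.83,0],0],[-1,[0.47,0.83,0],0],[-1,[0,0,0],-0.17],[-1,[0,0,0],-0.17]]'; python3 -m jog '[[-1,[0,0,0],-0.17],[-1,[0,0,0],-0.17],[-1,[0,0,0],-0.17],[-1,[0,0,0],-0.17],[-1,[0,0,0],-0.17],[-1,[0,0,0],-0.17],[-1,[0,0,0],-0.11],[-1,[0,0,0],0]]'
python3 - <<'E'
from h import *
need(.463,.325,.18,172)
E
```

```text
clock: 18.7
eef_pos: [0.5006, 0.2346, 0.1771]
ee_rot: [[-0.968, -0.25, 0.012], [-0.25, 0.968, -0.008], [-0.009, -0.011, -1.0]]
ft_force: [1.4, -0.2, -1.3]
width: 0.0336
clock: 19.7
eef_pos: [0.5011, 0.2338, 0.1773]
ee_rot: [[-0.142, -0.99, 0.012], [-0.99, 0.142, -0.008], [0.006, -0.013, -1.0]]
ft_force: [0.8, -0.1, 0.0]
width: 0.0334
clock 19.70 pos [0.5011 0.2338 0.1773] yaw 171.8 w 0.0334 F [ 0.8 -0.1  0. ] j [ 0.11  0.23 -0.72  1.73  0.17  1.24  2.34]
 now-axes units [-1.7   1.01 -0.08]  turn -0.0  after-turn-axes units [-1.7   1.01 -0.05]
```

```bash
python3 -m jog '[[-1,[-0.57,0.34,0.3],0],[-1,[-0.57,0.34,0.4],0],[-1,[-0.56,0.33,0.4],0],[-1,[0,0,0],0],[-1,[0,0,0],0]]'
python3 - <<'E'
from h import *
need(.463,.325,.005,172)
img=arm.grab_frame('wrist'); cv2.imwrite('pics/w8.png',img)
cv2.imwrite('pics/s8.png',cv2.resize(arm.grab_frame('side')[40:280,40:320],None,fx=2.8,fy=2.5))
E
```

```text
clock: 20.32
eef_pos: [0.4644, 0.3245, 0.1219]
ee_rot: [[-0.143, -0.99, 0.013], [-0.99, 0.143, -0.008], [0.006, -0.014, -1.0]]
ft_force: [0.9, -1.1, -0.6]
width: 0.0335
clock 20.32 pos [0.4644 0.3245 0.1219] yaw 171.8 w 0.0335 F [ 0.9 -1.1 -0.6] j [-0.06  0.32 -0.75  1.76  0.25  1.15  2.11]
 now-axes units [-0.02  0.06  2.34]  turn -0.0  after-turn-axes units [-0.01  0.03  2.34]
```

View pics/w8.png

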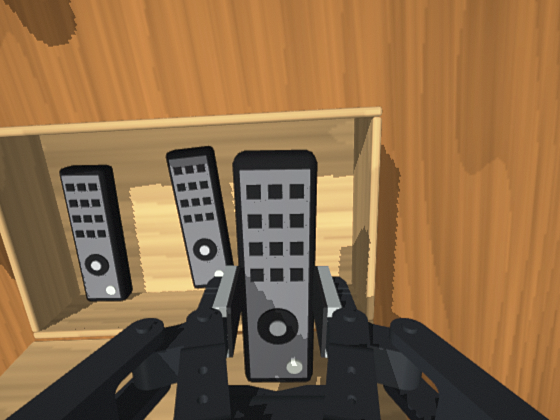

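View pics/s8.png

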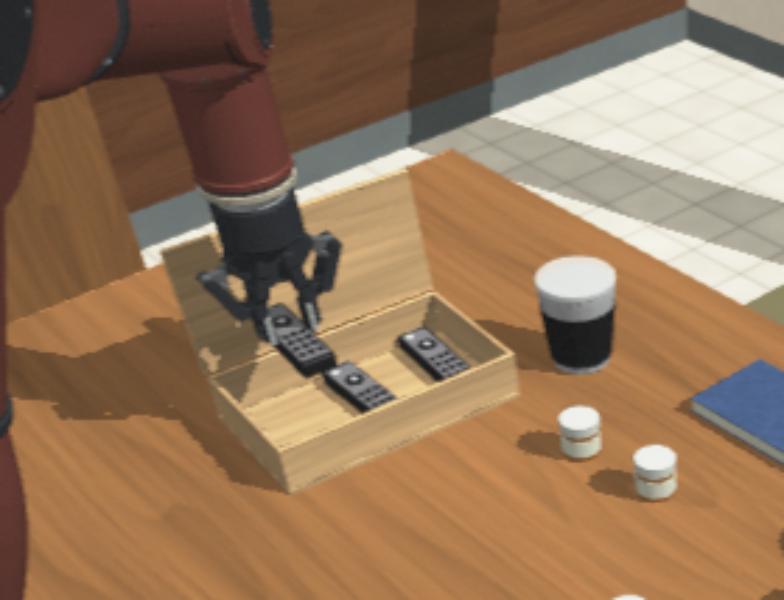

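```bash
python3 -m jog '[[-1,[0,0.13,0.6],0],[-1,[0,0,0.6],0],[-1,[0,0,0.6],0],[-1,[0,0,0.3],0],[-1,[0,0,0],0]]'; python3 -m jog '[[-1,[0,0,0.1],0],[-1,[0,0,0],0]]'
```

```text
clock: 21.05
eef_pos: [0.4593, 0.3245, 0.0168]
ee_rot: [[-0.142, -0.99, 0.012], [-0.99, 0.142, -0.008], [0.007, -0.013, -1.0]]
ft_force: [-0.2, 0.6, -0.3]
width: 0.0335
clock: 21.3
eef_pos: [0.4598, 0.3253, 0.0128]
ee_rot: [[-0.142, -0.99, 0.014], [-0.99, 0.142, -0.007], [0.005, -0.015, -1.0]]
ft_force: [0.0, 0.9, -1.2]
width: 0.0332
```

```bash
python3 -m jog '[[-1,[0,0,0.1],0],[-1,[0,0,0],0]]'; python3 -m jog '[[0.2,[0,0,0],0],[0.2,[0,0,0],0],[0.2,[0,0,-0.5],0],[0.2,[0,0,-0.9],0],[0.2,[0,0,-0.9],0],[0.2,[0,0,-0.9],0],[0.2,[0,0,-0.5],0],[0.2,[0,0,0],0]]'
python3 - <<'E'
from h import *
look()
cv2.imwrite('pics/s9.png',cv2.resize(arm.grab_frame('side')[40:330,40:320],None,fx=2.5,fy=2))
need(.639,.113,.2,90)
E
```

```text
clock: 21.55
eef_pos: [0.4593, 0.3249, 0.0069]
ee_rot: [[-0.141, -0.99, 0.013], [-0.99, 0.141, -0.008], [0.006, -0.014, -1.0]]
ft_force: [0.4, 0.4, -0.9]
width: 0.0338
clock: 22.55
eef_pos: [0.4578, 0.3274, 0.1943]
ee_rot: [[-0.141, -0.99, 0.017], [-0.99, 0.141, -0.006], [0.003, -0.018, -1.0]]
ft_force: [-0.2, -0.8, 0.6]
width: 0.0513
white [165, 259] area 128.5 [21.8, 8.6] [0.465  0.3374]
white [314, 255] area 118.5 [12.7, 12.0] [ 0.4911 -0.1239]
white [370, 245] area 118.5 [12.7, 12.7] [ 0.5256 -0.2954]
white [163, 238] area 125.0 [17.6, 8.6] [0.5315 0.3436]
white [166, 208] area 136.5 [21.7, 8.7] [0.6231 0.3389]
white [239, 205] area 118.5 [12.0, 12.0] [0.6388 0.1129]
white [270, 203] area 115.0 [12.0, 12.0] [0.6475 0.0154]
dark [116, 277] area 173.0 [0.4024 0.4964] len [0.041, 0.063] ang 2.0
dark [157, 274] area 696.0 [0.4145 0.3675] len [0.153, 0.184] ang 77.8
dark [172, 238] area 289.0 [0.5293 0.3249] len [0.036, 0.12] ang 89.4
dark [170, 209] area 294.5 [0.6226 0.3334] len [0.047, 0.133] ang 76.4
clock 22.65 pos [0.4568 0.3262 0.1916] yaw 171.9 w 0.0511 F [-0.3 -0.4 -0.2] j [-0.03  0.25 -0.78  1.69  0.2   1.28  2.14]
 now-axes units [ 3.71 -4.21 -0.08]  turn 1.36  after-turn-axes units [-3.64 -4.26 -0.17]
```

View pics/s9.png

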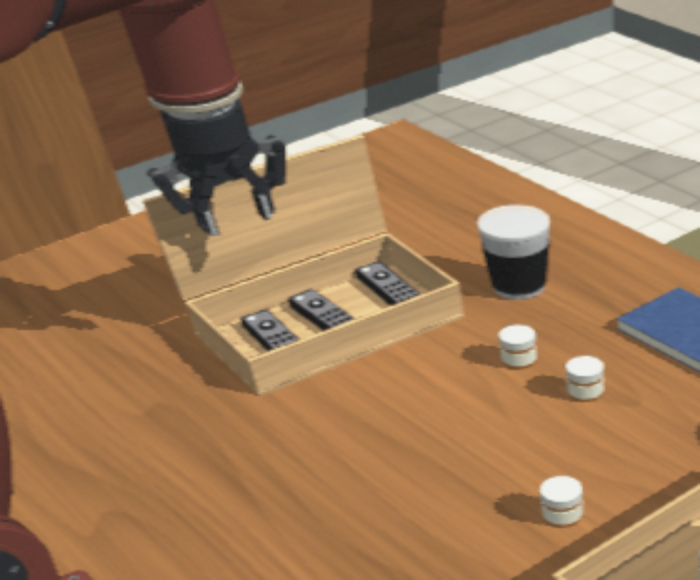

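The left box now holds three remotes. The earlier one shifted a few centimetres by itself but is still inside. Next are the jars, starting with the one at (0.639, 0.113).

```bash
python3 -m jog '[[0.7,[0.53,-0.6,0],0],[0.7,[0.53,-0.6,0],0],[0.7,[0.53,-0.6,0],0],[0.7,[0.53,-0.6,0],0],[0.7,[0.53,-0.6,0],0],[0.7,[0.53,-0.6,0],0],[0.7,[0.53,-0.6,0],0],[0.7,[0,0,0],0.17],[0.7,[0,0,0],0.17],[0.7,[0,0,0],0.17]]'; python3 -m jog '[[0.7,[0,0,0],0.17],[0.7,[0,0,0],0.17],[0.7,[0,0,0],0.17],[0.7,[0,0,0],0.17],[0.7,[0,0,0],0.17],[0.7,[0,0,0],0]]'
python3 - <<'E'
from h import *
need(.639,.113,.1,90)
E
```

```text
clock: 23.9
eef_pos: [0.6379, 0.1129, 0.1942]
ee_rot: [[-0.63, -0.776, 0.011], [-0.776, 0.63, -0.008], [-0.0, -0.013, -1.0]]
ft_force: [0.4, -0.2, 0.2]
width: 0.0724
clock: 24.65
eef_pos: [0.6379, 0.1131, 0.1946]
ee_rot: [[-1.0, -0.006, 0.011], [-0.006, 1.0, -0.008], [-0.011, -0.008, -1.0]]
ft_force: [0.5, 0.1, 0.2]
width: 0.0726
clock 24.65 pos [0.6379 0.1131 0.1946] yaw 90.3 w 0.0726 F [0.5 0.1 0.2] j [ 0.06  0.36 -0.4   1.49  0.16  1.31  1.22]
 now-axes units [-0.    0.01  1.89]  turn 0.01  after-turn-axes units [-0.02 -0.    1.89]
```

```bash
python3 -m jog '[[0.7,[0,0,0.8],0],[0.7,[0,0,0.8],0],[0.7,[0,0,0.8],0],[0.7,[0,0,0.8],0],[0.7,[0,0,0.4],0],[0.7,[0,0,0],0],[-1,[0,0,0],0],[-1,[0,0,0],0],[-1,[0,0,0],0],[-1,[0,0,0],0]]'; python3 -m jog '[[-1,[0,0,-0.5],0],[-1,[0,0,-0.8],0],[-1,[0,0,-0.8],0],[-1,[0,0,-0.8],0],[-1,[0,0,-0.8],0],[-1,[0,0,0],0]]';python3 - <<'E'
from h import *
need(.463,-.297,.2,90)
E
```

```text
clock: 25.9
eef_pos: [0.6425, 0.1122, 0.0184]
ee_rot: [[-1.0, -0.005, 0.017], [-0.005, 1.0, -0.007], [-0.017, -0.007, -1.0]]
ft_force: [0.1, -0.2, 7.3]
width: 0.0378
clock: 26.65
eef_pos: [0.6404, 0.114, 0.206]
ee_rot: [[-1.0, -0.005, 0.021], [-0.005, 1.0, -0.007], [-0.021, -0.007, -1.0]]
ft_force: [-0.2, -0.5, -0.6]
width: 0.0377
clock 26.65 pos [0.6404 0.114  0.206 ] yaw 90.3 w 0.0377 F [-0.2 -0.5 -0.6] j [ 0.06  0.36 -0.41  1.48  0.16  1.32  1.22]
 now-axes units [ 3.59 -8.2   0.1 ]  turn 0.0  after-turn-axes units [ 3.55 -8.22  0.12]
```

```bash
python3 -m jog '[[-1,[0.36,-0.82,0],0],[-1,[0.36,-0.82,0],0],[-1,[0.36,-0.82,0],0],[-1,[0.36,-0.82,0],0],[-1,[0.36,-0.82,0],0],[-1,[0.36,-0.82,0],0],[-1,[0.36,-0.82,0],0],[-1,[0.36,-0.82,0],0],[-1,[0.36,-0.82,0],0],[-1,[0.36,-0.82,0],0]]'
python3 - <<'E'
from h import *
need(.463,-.297,.1,90)
E
```

```text
clock: 27.9
eef_pos: [0.4595, -0.2988, 0.2018]
ee_rot: [[-1.0, -0.005, 0.013], [-0.005, 1.0, -0.008], [-0.013, -0.008, -1.0]]
ft_force: [-0.3, 0.1, -0.3]
width: 0.0381
clock 27.90 pos [ 0.4595 -0.2988  0.2018] yaw 90.3 w 0.0381 F [-0.3  0.1 -0.3] j [ 0.62  0.13 -0.14  1.74  0.02  1.25  2.05]
 now-axes units [-0.04  0.05  2.04]  turn 0.0  after-turn-axes units [-0.07  0.04  2.04]
```

```bash
python3 -m jog '[[-1,[-0.03,0.04,0.8],0],[-1,[0,0,0.8],0],[-1,[0,0,0.5],0],[-1,[0,0,0],0]]'
python3 - <<'E'
from h import *
need(.463,-.297,.027,90)
img=arm.grab_frame('wrist'); cv2.imwrite('pics/w10.png',img)
cv2.imwrite('pics/s10.png',arm.grab_frame('side')[100:,150:])
E
```

```text
clock: 28.4
eef_pos: [0.4618, -0.2955, 0.095]
ee_rot: [[-1.0, -0.005, 0.01], [-0.005, 1.0, -0.006], [-0.01, -0.006, -1.0]]
ft_force: [-0.3, -0.2, -0.1]
width: 0.0378
clock 28.40 pos [ 0.4618 -0.2955  0.095 ] yaw 90.3 w 0.0378 F [-0.3 -0.2 -0.1] j [ 0.62  0.23 -0.15  1.86  0.04  1.05  2.03]
 now-axes units [-0.01 -0.02  1.36]  turn 0.0  after-turn-axes units [-0.02 -0.03  1.36]
```

View pics/w10.png

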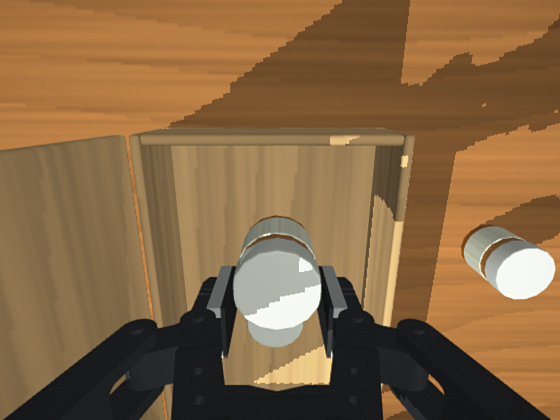

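View pics/s10.png

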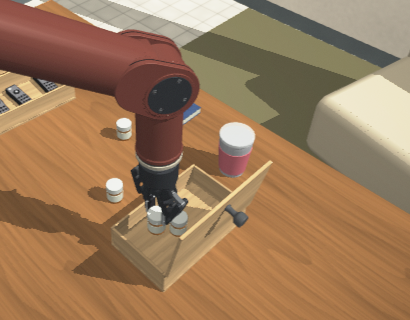

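The jar hangs over the near half of the right box with room on all sides. I lower it and release.

```bash
python3 -m jog '[[-1,[0,0,0.7],0],[-1,[0,0,0.5],0],[-1,[0,0,0.1],0],[-1,[0,0,0.05],0],[-1,[0,0,0],0]]'; python3 -m jog '[[0.3,[0,0,0],0],[0.3,[0,0,0],0],[0.3,[0,0,-0.5],0],[0.3,[0,0,-0.9],0],[0.3,[0,0,-0.9],0],[0.7,[0,0,-0.9],0],[0.7,[0,0,0],0]]'
python3 - <<'E'
from h import *
need(.4911,-.124,.17,90)
E
```

```text
clock: 29.12
eef_pos: [0.4651, -0.2975, 0.0308]
ee_rot: [[-1.0, -0.005, 0.015], [-0.005, 1.0, -0.009], [-0.015, -0.009, -1.0]]
ft_force: [-0.7, 0.7, -0.8]
width: 0.0379
clock: 30.0
eef_pos: [0.4641, -0.2968, 0.1938]
ee_rot: [[-1.0, -0.005, 0.019], [-0.005, 1.0, -0.011], [-0.019, -0.012, -1.0]]
ft_force: [1.4, 0.1, -0.6]
width: 0.0724
clock 30.00 pos [ 0.4641 -0.2968  0.1938] yaw 90.3 w 0.0724 F [ 1.4  0.1 -0.6] j [ 0.62  0.14 -0.15  1.75  0.02  1.23  2.04]
 now-axes units [-0.55  3.46  0.45]  turn 0.0  after-turn-axes units [-0.54  3.46  0.48]
```

```bash
python3 -m jog '[[0.7,[-0.14,0.87,0],0],[0.7,[-0.14,0.87,0],0],[0.7,[-0.14,0.87,0],0],[0.7,[-0.13,0.86,0],0],[0.7,[0,0,0],0]]'
python3 - <<'E'
from h import *
need(.4911,-.124,.015,90)
s=arm.sense();img=arm.grab_frame('wrist'); cv2.imwrite('pics/w11.png',img)
print(proj('wrist',[.4911,-.124,.05],s),proj('wrist',[.4911,-.124,.04],s))
E
```

```text
clock: 30.62
eef_pos: [0.4891, -0.1183, 0.188]
ee_rot: [[-1.0, -0.011, 0.013], [-0.011, 1.0, -0.007], [-0.013, -0.007, -1.0]]
ft_force: [0.1, -0.6, -0.3]
width: 0.0727
clock 30.62 pos [ 0.4891 -0.1183  0.188 ] yaw 90.6 w 0.0727 F [ 0.1 -0.6 -0.3] j [ 0.43  0.06 -0.3   1.85  0.02  1.22  1.71]
 now-axes units [ 0.   -0.09  3.46]  turn 0.01  after-turn-axes units [-0.04 -0.11  3.46]
[270.4659659  199.30895719] [270.73058139 196.41919297]
```

View pics/w11.png

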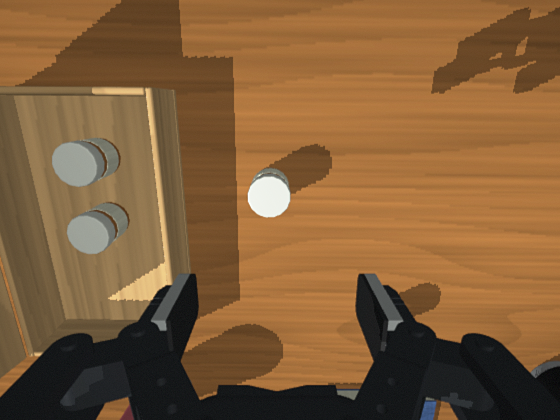

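The first jar stands upright in the box. The next jar's cap is at (269,197), against a predicted (270,197). I descend and grip.

```bash
python3 -m jog '[[0.7,[0,-0.1,0.8],0],[0.7,[0,0,0.8],0],[0.7,[0,0,0.8],0],[0.7,[0,0,0.8],0],[0.7,[0,0,0.2],0],[0.7,[0,0,0],0],[-1,[0,0,0],0],[-1,[0,0,0],0],[-1,[0,0,0],0],[-1,[0,0,0],0]]'; python3 -m jog '[[-1,[0,0,-0.5],0],[-1,[0,0,-0.8],0],[-1,[0,0,-0.8],0],[-1,[0,0,-0.8],0],[-1,[0,0,-0.8],0],[-1,[0,0,0],0]]';python3 - <<'E'
from h import *
need(.628,-.297,.2,90)
E
```

```text
clock: 31.92
eef_pos: [0.4924, -0.1288, 0.0204]
ee_rot: [[-1.0, -0.005, 0.016], [-0.005, 1.0, -0.009], [-0.016, -0.009, -1.0]]
ft_force: [-0.8, 0.6, 7.5]
width: 0.0376
clock: 32.67
eef_pos: [0.4906, -0.1273, 0.2077]
ee_rot: [[-1.0, -0.005, 0.02], [-0.005, 1.0, -0.01], [-0.02, -0.01, -1.0]]
ft_force: [0.0, -0.5, -0.8]
width: 0.0377
clock 32.67 pos [ 0.4906 -0.1273  0.2077] yaw 90.3 w 0.0377 F [ 0.  -0.5 -0.8] j [ 0.45  0.05 -0.29  1.82  0.02  1.25  1.72]
 now-axes units [-2.73 -3.41  0.24]  turn 0.0  after-turn-axes units [-2.75 -3.39  0.15]
```

```bash
python3 -m jog '[[-1,[-0.55,-0.68,0],0],[-1,[-0.55,-0.68,0],0],[-1,[-0.55,-0.68,0],0],[-1,[-0.54,-0.68,0],0],[-1,[-0.54,-0.68,0],0],[-1,[0,0,0.8],0],[-1,[0,0,0.8],0],[-1,[0,0,0.4],0],[-1,[0,0,0],0]]'
python3 - <<'E'
from h import *
print(ray('top',364,165,.122))
need(.628,-.297,.03,90)
img=arm.grab_frame('wrist'); cv2.imwrite('pics/w12.png',img)
cv2.imwrite('pics/s12.png',arm.grab_frame('side')[100:,150:])
E
```

```text
clock: 33.8
eef_pos: [0.6263, -0.2966, 0.1052]
ee_rot: [[-1.0, -0.005, 0.011], [-0.005, 1.0, -0.007], [-0.011, -0.007, -1.0]]
ft_force: [0.2, 0.4, -0.2]
width: 0.0374
[ 0.76297082 -0.25698707  0.122     ]
clock 33.80 pos [ 0.6263 -0.2966  0.1052] yaw 90.3 w 0.0374 F [ 0.2  0.4 -0.2] j [ 0.52  0.49 -0.19  1.48  0.1   1.17  1.88]
 now-axes units [-0.02  0.    1.5 ]  turn 0.0  after-turn-axes units [-0.03 -0.01  1.5 ]
```

View pics/w12.png

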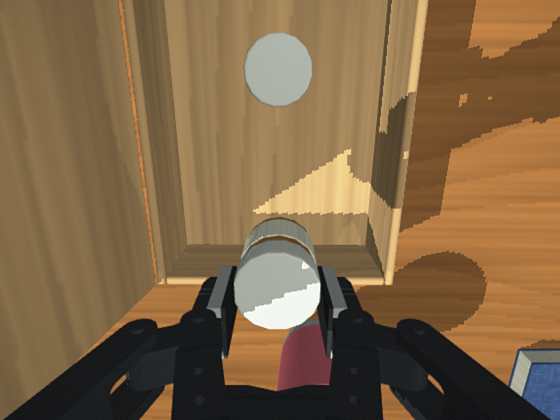

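View pics/s12.png

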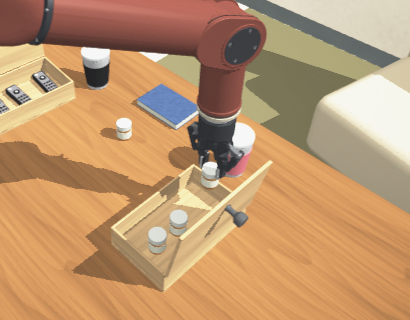

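```bash
python3 -m jog '[[-1,[0.12,0,0.5],0],[-1,[0,0,0.5],0],[-1,[0,0,0.4],0],[-1,[0,0,0.05],0],[-1,[0,0,0],0]]'; python3 -m jog '[[0.3,[0,0,0],0],[0.3,[0,0,0],0],[0.3,[0,0,-0.5],0],[0.3,[0,0,-0.9],0],[0.3,[0,0,-0.9],0],[0.7,[0,0,-0.9],0],[0.7,[0,0,0],0]]'
python3 - <<'E'
from h import *
need(.6475,.0154,.19,90)
E
```

```text
clock: 34.52
eef_pos: [0.6229, -0.2979, 0.0351]
ee_rot: [[-1.0, -0.005, 0.014], [-0.005, 1.0, -0.008], [-0.014, -0.008, -1.0]]
ft_force: [0.4, 0.5, -0.6]
width: 0.0375
clock: 35.4
eef_pos: [0.6223, -0.2972, 0.1996]
ee_rot: [[-1.0, -0.005, 0.021], [-0.005, 1.0, -0.011], [-0.021, -0.011, -1.0]]
ft_force: [0.3, -0.4, 0.3]
width: 0.0724
clock 35.40 pos [ 0.6223 -0.2972  0.1996] yaw 90.3 w 0.0724 F [ 0.3 -0.4  0.3] j [ 0.52  0.41 -0.2   1.39  0.08  1.32  1.9 ]
 now-axes units [-0.53  6.25  0.13]  turn 0.0  after-turn-axes units [-0.5   6.25  0.19]
```

```bash
python3 -m jog '[[0.7,[-0.08,0.89,0],0],[0.7,[-0.08,0.89,0],0],[0.7,[-0.07,0.89,0],0],[0.7,[-0.07,0.89,0],0],[0.7,[-0.07,0.89,0],0],[0.7,[-0.07,0.89,0],0],[0.7,[-0.07,0.89,0],0],[0.7,[0,0,0],0]]'
python3 - <<'E'
from h import *
look()
need(.6475,.0154,.015,90)
s=arm.sense();img=arm.grab_frame('wrist'); cv2.imwrite('pics/w13.png',img)
print(proj('wrist',[.6475,.0154,.04],s))
E
```

```text
clock: 36.4
eef_pos: [0.6437, 0.0208, 0.1916]
ee_rot: [[-1.0, -0.012, 0.013], [-0.012, 1.0, -0.005], [-0.013, -0.005, -1.0]]
ft_force: [-0.2, -1.0, 0.3]
width: 0.0728
white [369, 266] area 128.5 [14.1, 12.0] [ 0.4616 -0.2944]
white [369, 244] area 122.0 [13.0, 14.0] [ 0.527  -0.2923]
white [163, 238] area 65.5 [17.3, 8.6] [0.5315 0.344 ]
white [370, 214] area 129.5 [12.0, 14.0] [ 0.6214 -0.2935]
white [166, 208] area 139.5 [22.1, 8.8] [0.6231 0.3393]
dark [171, 260] area 385.5 [0.4607 0.3249] len [0.037, 0.12] ang 82.8
dark [131, 269] area 449.0 [0.4274 0.4529] len [0.109, 0.092] ang 174.9
dark [175, 238] area 268.5 [0.5286 0.3154] len [0.101, 0.035] ang 91.5
dark [170, 209] area 229.0 [0.6218 0.3329] len [0.046, 0.133] ang 76.4
clock 36.45 pos [0.6438 0.0175 0.1916] yaw 90.5 w 0.0726 F [-0.6  0.1  0.6] j [ 0.16  0.35 -0.33  1.51  0.13  1.29  1.39]
 now-axes units [-0.03 -0.02  3.53]  turn 0.01  after-turn-axes units [-0.07 -0.04  3.53]
[274.71859501 197.12649551]
```

View pics/w13.png

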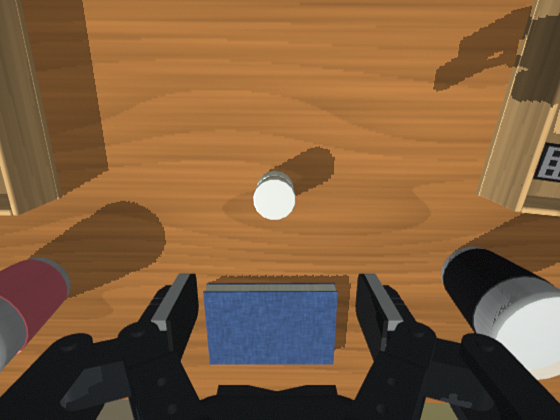

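The cap is at (274,199), against a predicted (275,197). The book's edge at row 288 is clear of the fingers. I descend.

```bash
python3 -m jog '[[0.7,[0,0,0.8],0],[0.7,[0,0,0.8],0],[0.7,[0,0,0.8],0],[0.7,[0,0,0.8],0],[0.7,[0,0,0.25],0],[0.7,[0,0,0],0],[-1,[0,0,0],0],[-1,[0,0,0],0],[-1,[0,0,0],0],[-1,[0,0,0],0]]'; python3 -m jog '[[-1,[0,0,-0.5],0],[-1,[0,0,-0.8],0],[-1,[0,0,-0.8],0],[-1,[0,0,-0.8],0],[-1,[0,0,-0.8],0],[-1,[0,0,0],0]]';python3 - <<'E'
from h import *
need(.573,-.318,.2,90)
E
```

```text
clock: 37.75
eef_pos: [0.6476, 0.0138, 0.0218]
ee_rot: [[-1.0, -0.005, 0.016], [-0.005, 1.0, -0.008], [-0.016, -0.008, -1.0]]
ft_force: [-2.9, -0.2, 6.9]
width: 0.0375
clock: 38.5
eef_pos: [0.646, 0.0157, 0.2095]
ee_rot: [[-1.0, -0.005, 0.021], [-0.005, 1.0, -0.008], [-0.021, -0.008, -1.0]]
ft_force: [1.2, 0.0, -1.1]
width: 0.0372
clock 38.50 pos [0.646  0.0157 0.2095] yaw 90.3 w 0.0372 F [ 1.2  0.  -1.1] j [ 0.16  0.34 -0.33  1.49  0.12  1.32  1.39]
 now-axes units [ 1.5  -6.66  0.21]  turn 0.0  after-turn-axes units [ 1.46 -6.67  0.19]
```

```bash
python3 -m jog '[[-1,[0.19,-0.84,0],0],[-1,[0.19,-0.84,0],0],[-1,[0.19,-0.83,0],0],[-1,[0.19,-0.83,0],0],[-1,[0.18,-0.83,0],0],[-1,[0.18,-0.83,0],0],[-1,[0.18,-0.83,0],0],[-1,[0.18,-0.83,0],0],[-1,[0,0,0.4],0],[-1,[0,0,0],0]]'
python3 - <<'E'
from h import *
need(.573,-.318,.1,90)
E
```

```text
clock: 39.75
eef_pos: [0.5707, -0.3171, 0.1837]
ee_rot: [[-1.0, -0.005, 0.01], [-0.005, 1.0, -0.005], [-0.01, -0.005, -1.0]]
ft_force: [-0.2, -0.4, -0.4]
width: 0.0377
clock 39.75 pos [ 0.5707 -0.3171  0.1837] yaw 90.3 w 0.0377 F [-0.2 -0.4 -0.4] j [ 0.57  0.36 -0.17  1.5   0.06  1.28  1.97]
 now-axes units [-0.03 -0.01  1.68]  turn 0.0  after-turn-axes units [-0.05 -0.02  1.67]
```

```bash
python3 -m jog '[[-1,[-0.02,0,0.8],0],[-1,[0,0,0.7],0],[-1,[0,0,0],0]]'
python3 - <<'E'
from h import *
need(.573,-.318,.034,90)
img=arm.grab_frame('wrist'); cv2.imwrite('pics/w14.png',img)
E
```

```text
clock: 40.12
eef_pos: [0.5727, -0.3163, 0.1087]
ee_rot: [[-1.0, -0.007, 0.009], [-0.007, 1.0, -0.005], [-0.009, -0.005, -1.0]]
ft_force: [0.5, 0.3, -0.6]
width: 0.0376
clock 40.12 pos [ 0.5727 -0.3163  0.1087] yaw 90.4 w 0.0376 F [ 0.5  0.3 -0.6] j [ 0.57  0.41 -0.17  1.58  0.08  1.14  1.96]
 now-axes units [ 0.01 -0.03  1.49]  turn 0.01  after-turn-axes units [-0.01 -0.03  1.49]
```

View pics/w14.png

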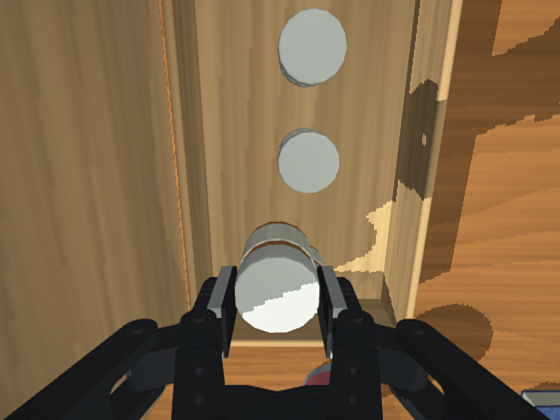

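```bash
python3 -m jog '[[-1,[0,0,0.5],0],[-1,[0,0,0.5],0],[-1,[0,0,0.4],0],[-1,[0,0,0.05],0],[-1,[0,0,0],0]]'; python3 -m jog '[[0.2,[0,0,0],0],[0.2,[0,0,0],0],[0.2,[0,0,-0.5],0],[0.2,[0,0,-0.9],0],[0.2,[0,0,-0.9],0],[0.2,[0,0,-0.9],0],[-1,[0,0,-0.5],0],[-1,[0,0,0],0]]'
python3 - <<'E'
from h import *
need(.45,-.25,.25,90)
s=arm.sense();cv2.imwrite('pics/w15.png',arm.grab_frame('wrist'))
cv2.imwrite('pics/s15.png',arm.grab_frame('side'))
E
```

```text
clock: 40.8
eef_pos: [0.5754, -0.3195, 0.0397]
ee_rot: [[-1.0, -0.005, 0.014], [-0.005, 1.0, -0.008], [-0.014, -0.008, -1.0]]
ft_force: [-0.2, -0.5, 0.0]
width: 0.0374
clock: 41.8
eef_pos: [0.5734, -0.3184, 0.2266]
ee_rot: [[-1.0, -0.005, 0.018], [-0.005, 1.0, -0.01], [-0.018, -0.01, -1.0]]
ft_force: [-0.2, 0.4, 0.2]
width: 0.0153
clock 41.80 pos [ 0.5734 -0.3184  0.2266] yaw 90.3 w 0.0153 F [-0.2  0.4  0.2] j [ 0.57  0.33 -0.17  1.44  0.06  1.35  1.97]
 now-axes units [ 2.45  1.38 -0.53]  turn 0.0  after-turn-axes units [ 2.47  1.37 -0.47]
```

View pics/w15.png

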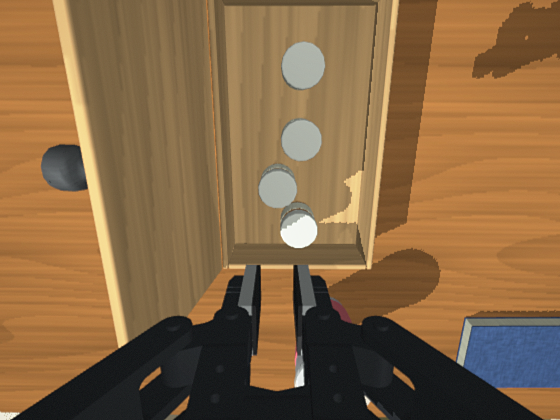

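View pics/s15.png

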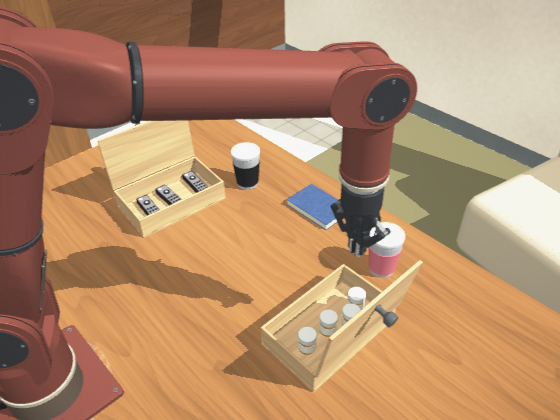

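All four jars stand in the right box and the three remotes lie in the left one. Now the lids. I measure their angles.

Run:
```python
from h import *
for nm,pts in dict(R=[(428,200),(426.4,297.4)],L=[(124.4,189),(112.2,286.5)]).items():
    for z in(.21,.222): print(nm,z,[ray('top',*p,z).round(3)[:2].tolist() for p in pts])
for k,p in dict(R=(434,248),L=(109.5,236)).items(): print(k,'knob',ray('top',*p,.19).round(3))
need(.45,-.49,.27,90)
```

```text
R 0.21 [[0.66, -0.414], [0.397, -0.415]]
R 0.222 [[0.659, -0.41], [0.399, -0.41]]
L 0.21 [[0.669, 0.41], [0.404, 0.433]]
L 0.222 [[0.668, 0.405], [0.406, 0.429]]
R knob [ 0.529 -0.44   0.19 ]
L knob [0.539 0.454 0.19 ]
clock 41.90 pos [ 0.5721 -0.3178  0.2232] yaw 90.3 w 0.0012 F [-0.3  0.8 -0.5] j [ 0.57  0.34 -0.17  1.45  0.06  1.35  1.97]
 now-axes units [ 2.45 -3.44 -0.94]  turn 0.0  after-turn-axes units [ 2.44 -3.44 -0.94]
```

```bash
python3 -m jog '[[-1,[0,0,-0.8],0],[-1,[0,0,-0.8],0],[-1,[0.5,-0.7,0],0],[-1,[0.5,-0.7,0],0],[-1,[0.5,-0.7,0],0],[-1,[0.5,-0.7,0],0],[-1,[0.5,-0.7,0],0],[-1,[0,0,0],0]]'
python3 - <<'E'
from h import *
need(.45,-.49,.2,90)
cv2.imwrite('pics/s16.png',arm.grab_frame('side'))
E
```

```text
clock: 42.9
eef_pos: [0.4431, -0.4964, 0.3012]
ee_rot: [[-1.0, 0.002, 0.01], [0.002, 1.0, -0.007], [-0.01, -0.007, -1.0]]
ft_force: [0.8, 0.1, 0.2]
width: -0.0001
clock 42.90 pos [ 0.4431 -0.4964  0.3012] yaw 89.9 w -0.0001 F [0.8 0.1 0.2] j [ 0.82  0.33 -0.06  1.29  0.02  1.5   2.33]
 now-axes units [-0.12  0.14  2.02]  turn -0.0  after-turn-axes units [-0.14  0.13  2.02]
```

View pics/s16.png

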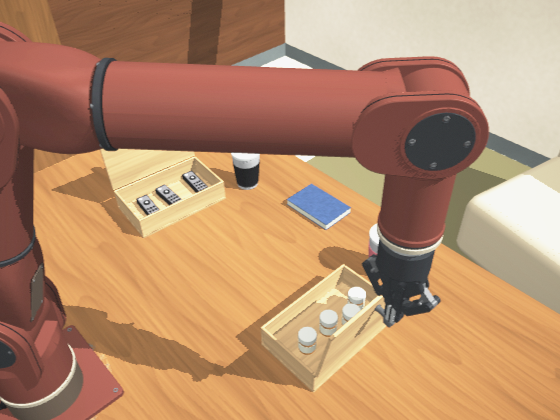

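```bash
python3 -m jog '[[-1,[-0.1,0.05,0.6],0],[-1,[0,0,0.6],0],[-1,[0,0,0.6],0],[-1,[0,0,0.5],0],[-1,[0,0,0],0]]'
python3 - <<'E'
from h import *
need(.45,-.46,.185,90)
cv2.imwrite('pics/s17.png',cv2.resize(arm.grab_frame('side')[200:400,240:480],None,fx=3,fy=3))
cv2.imwrite('pics/w17.png',arm.grab_frame('wrist'))
E
```

```text
clock: 43.58
eef_pos: [0.4535, -0.4889, 0.1853]
ee_rot: [[-1.0, -0.007, 0.01], [-0.007, 1.0, -0.004], [-0.01, -0.004, -1.0]]
ft_force: [0.1, 0.2, 0.2]
width: 0.0002
clock 43.58 pos [ 0.4535 -0.4889  0.1853] yaw 90.4 w 0.0002 F [0.1 0.2 0.2] j [ 0.81  0.38 -0.07  1.47  0.02  1.29  2.32]
 now-axes units [0.07 0.58 0.  ]  turn 0.01  after-turn-axes units [0.07 0.58 0.01]
```

View pics/s17.png

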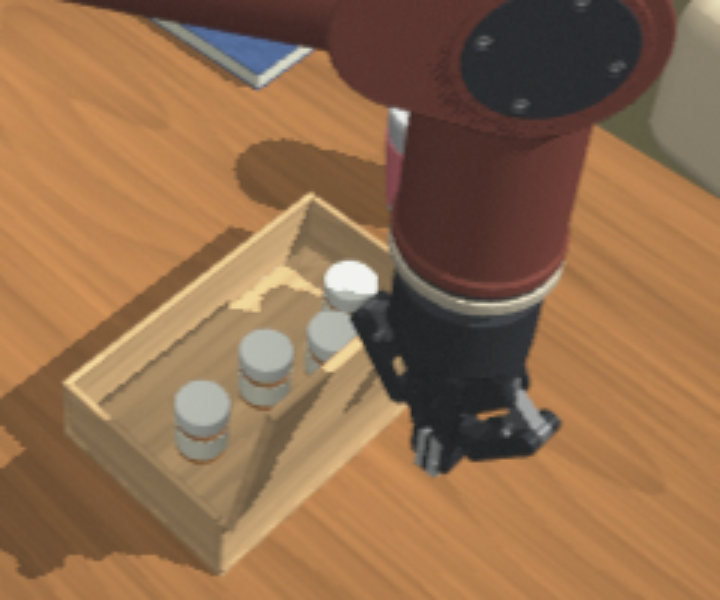

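View pics/w17.png

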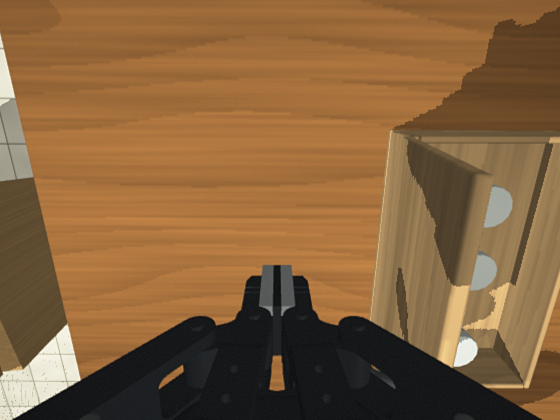

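Run:
```python
from h import *
s=arm.sense()
for a in np.arange(.5,1.8,.1):
    P=[.397,-.377+.16*np.cos(a),.0645+.16*np.sin(a)]
    print(round(a,2),proj('wrist',P,s).round(),proj('side',P).round(), proj('side',[.66,*P[1:]]).round())
```

```text
0.5 [700. 149.] [263. 308.] [350. 244.]
0.6 [714. 152.] [266. 306.] [354. 241.]
0.7 [725. 155.] [269. 305.] [357. 240.]
0.8 [733. 159.] [273. 304.] [362. 238.]
0.9 [737. 162.] [277. 304.] [366. 238.]
1.0 [734. 165.] [281. 305.] [371. 238.]
1.1 [725. 168.] [286. 307.] [377. 238.]
1.2 [709. 171.] [292. 309.] [383. 240.]
1.3 [685. 174.] [298. 312.] [389. 242.]
1.4 [653. 175.] [304. 316.] [395. 244.]
1.5 [615. 176.] [310. 321.] [401. 248.]
1.6 [572. 176.] [317. 326.] [408. 252.]
1.7 [526. 175.] [323. 332.] [414. 256.]
```

```bash
python3 -m jog '[[-1,[0,0.2,0],0],[-1,[0,0.2,0],0],[-1,[0,0.2,0],0],[-1,[0,0.2,0],0],[-1,[0,0.2,0],0],[-1,[0,0.2,0],0],[-1,[0,0.2,0],0],[-1,[0,0.2,0],0],[-1,[0,0,0],0]]'
python3 - <<'E'
from h import *
need(.45,-.40,.185,90)
cv2.imwrite('pics/w18.png',arm.grab_frame('wrist'))
E
```

```text
clock: 44.8
eef_pos: [0.4534, -0.4102, 0.1878]
ee_rot: [[-1.0, -0.006, 0.013], [-0.006, 1.0, -0.007], [-0.013, -0.007, -1.0]]
ft_force: [0.3, -0.1, 0.2]
width: -0.0004
clock 44.80 pos [ 0.4534 -0.4102  0.1878] yaw 90.3 w -0.0004 F [ 0.3 -0.1  0.2] j [ 0.75  0.26 -0.11  1.61  0.03  1.25  2.22]
 now-axes units [0.07 0.21 0.05]  turn 0.01  after-turn-axes units [0.07 0.2  0.06]
```

View pics/w18.png

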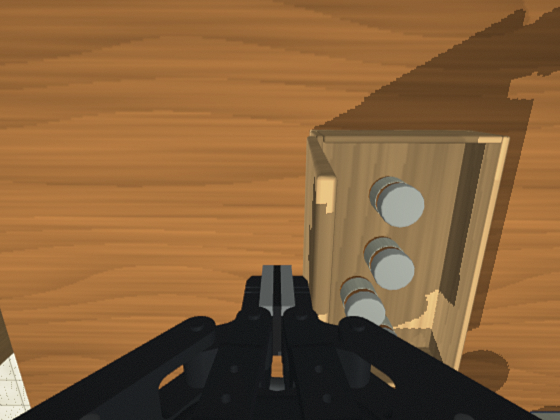

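```bash
python3 - <<'E'
from h import *
s=arm.sense()
for a in np.arange(1.2,1.9,.1):
    P=[.397,-.377+.16*np.cos(a),.0645+.16*np.sin(a)]
    print(round(a,2),proj('wrist',P,s).round())
E
python3 -m jog '[[-1,[0,0.2,0],0],[-1,[0,0.2,0],0],[-1,[0,0.2,0],0],[-1,[0,0.2,0.0],0],[-1,[0,0.2,0],0],[-1,[0,0,0],0]]'
python3 - <<'E'
from h import *
s=arm.sense()
for a in np.arange(.9,1.9,.1):
    P=[.397,-.377+.16*np.cos(a),.0645+.16*np.sin(a)]
    print(round(a,2),proj('wrist',P,s).round())
cv2.imwrite('pics/w19.png',arm.grab_frame('wrist'))
E
```

```text
1.2 [507. 173.]
1.3 [476. 175.]
1.4 [439. 177.]
1.5 [397. 177.]
1.6 [354. 177.]
1.7 [310. 176.]
1.8 [267. 174.]
clock: 45.6
eef_pos: [0.4533, -0.3601, 0.1875]
ee_rot: [[-1.0, -0.006, 0.014], [-0.006, 1.0, -0.007], [-0.013, -0.007, -1.0]]
ft_force: [-1.0, 0.2, 0.1]
width: 0.0003
0.9 [454. 162.]
1.0 [435. 166.]
1.1 [410. 169.]
1.2 [379. 172.]
1.3 [343. 174.]
1.4 [302. 176.]
1.5 [259. 176.]
1.6 [215. 176.]
1.7 [173. 175.]
1.8 [133. 173.]
```

View pics/w19.png

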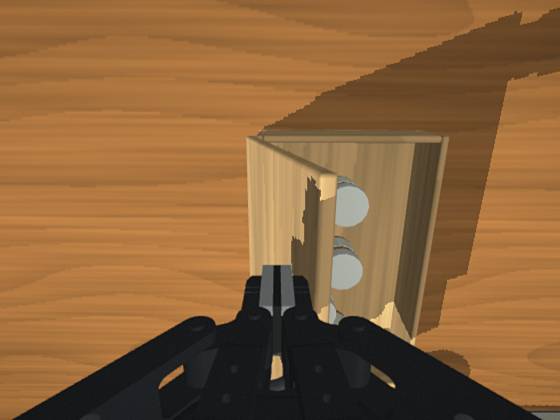

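```bash
python3 -m jog '[[-1,[0,0.19,0.04],0],[-1,[0,0.19,0.04],0],[-1,[0,0.19,0.05],0],[-1,[0,0.19,0.06],0],[-1,[0,0.17,0.1],0],[-1,[0,0.17,0.1],0],[-1,[0,0.17,0.12],0],[-1,[0,0.17,0.12],0],[-1,[0,0,0],0]]'
python3 - <<'E'
from h import *
s=arm.sense()
for a in np.arange(.3,1.3,.1):
    P=[.397,-.377+.16*np.cos(a),.0645+.16*np.sin(a)]
    print(round(a,2),proj('wrist',P,s).round())
cv2.imwrite('pics/w20.png',arm.grab_frame('wrist'))
need(.45,-.26,.13)
E
```

```text
clock: 46.78
eef_pos: [0.4529, -0.2885, 0.1547]
ee_rot: [[-1.0, -0.006, 0.012], [-0.006, 1.0, -0.007], [-0.012, -0.007, -1.0]]
ft_force: [0.1, 0.8, 0.9]
width: 0.0003
0.3 [385. 150.]
0.4 [383. 154.]
0.5 [378. 158.]
0.6 [368. 162.]
0.7 [353. 167.]
0.8 [332. 172.]
0.9 [304. 177.]
1.0 [268. 182.]
1.1 [224. 188.]
1.2 [173. 192.]
clock 46.83 pos [ 0.453  -0.2891  0.1551] yaw 90.3 w 0.0000 F [0.2 0.4 0.8] j [ 0.65  0.15 -0.18  1.82  0.03  1.16  2.04]
 now-axes units [0.06 0.59 0.5 ]  turn -0.0  after-turn-axes units [0.06 0.58 0.5 ]
```

View pics/w20.png

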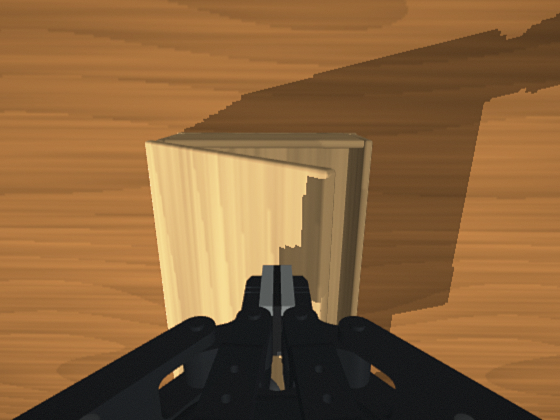

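```bash
python3 -m jog '[[-1,[0,0.12,0.14],0],[-1,[0,0.12,0.15],0],[-1,[0,0.12,0.15],0],[-1,[0,0.1,0.16],0],[-1,[0,0.08,0.17],0],[-1,[0,0.05,0.18],0],[-1,[0,0,0.18],0],[-1,[0,0,0.18],0],[-1,[0,0,0],0]]'
python3 - <<'E'
from h import *
s=arm.sense()
for a in np.arange(0,.6,.1):
    P=[.397,-.377+.16*np.cos(a),.0645+.16*np.sin(a)]
    print(round(a,2),proj('wrist',P,s).round(),proj('side',P).round())
cv2.imwrite('pics/w21.png',arm.grab_frame('wrist'))
cv2.imwrite('pics/s21.png',cv2.resize(arm.grab_frame('side')[200:400,240:480],None,fx=3,fy=3))
need(.45,-.26,.07)
E
```

```text
clock: 47.95
eef_pos: [0.4532, -0.2605, 0.0887]
ee_rot: [[-1.0, -0.004, 0.012], [-0.005, 1.0, -0.007], [-0.012, -0.007, -1.0]]
ft_force: [-0.5, -0.6, 0.3]
width: 0.0
0.0 [357. 154.] [259. 325.]
0.1 [362. 158.] [259. 321.]
0.2 [365. 164.] [259. 317.]
0.3 [365. 170.] [260. 313.]
0.4 [359. 178.] [261. 310.]
0.5 [348. 187.] [263. 308.]
clock 48.05 pos [ 0.4538 -0.2607  0.0896] yaw 90.3 w -0.0002 F [-0.3 -1.   0.2] j [ 0.62  0.18 -0.2   1.93  0.05  1.02  1.97]
 now-axes units [0.08 0.02 0.39]  turn -0.0  after-turn-axes units [0.08 0.01 0.39]
```

View pics/s21.png

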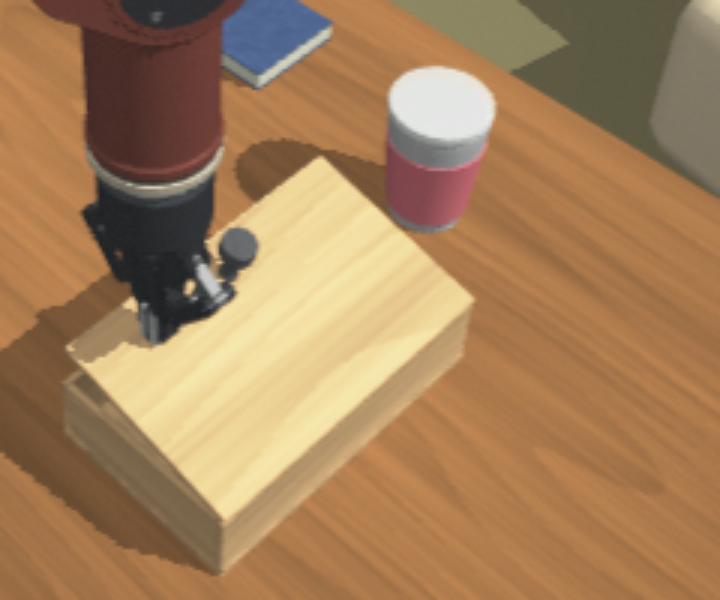

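```bash
python3 -m jog '[[-1,[0,0,0.12],0],[-1,[0,0,0.12],0],[-1,[0,0,0.12],0],[-1,[0,0,0],0]]'; python3 -m jog '[[-1,[0,0,0.1],0],[-1,[0,0,0],0]]'; python3 -m jog '[[-1,[0,0,0.1],0],[-1,[0,0,0],0]]'
```

```text
clock: 48.55
eef_pos: [0.4536, -0.2605, 0.0709]
ee_rot: [[-1.0, -0.005, 0.012], [-0.005, 1.0, -0.007], [-0.012, -0.007, -1.0]]
ft_force: [0.2, -0.2, 0.5]
width: -0.0
clock: 48.8
eef_pos: [0.4539, -0.2607, 0.0662]
ee_rot: [[-1.0, -0.005, 0.013], [-0.005, 1.0, -0.007], [-0.013, -0.008, -1.0]]
ft_force: [-0.1, -1.0, -0.3]
width: 0.0
clock: 49.05
eef_pos: [0.4539, -0.2607, 0.0612]
ee_rot: [[-1.0, -0.005, 0.013], [-0.005, 1.0, -0.008], [-0.013, -0.008, -1.0]]
ft_force: [-0.4, 1.5, 0.2]
width: 0.0002
```

```bash
python3 -m jog '[[-1,[0,0,0.06],0],[-1,[0,0,0],0]]'; python3 -m jog '[[-1,[0,0,0.06],0],[-1,[0,0,0],0]]';python3 - <<'E'
from h import *
cv2.imwrite('pics/s22.png',cv2.resize(arm.grab_frame('side')[200:400,240:480],None,fx=3,fy=3))
need(.45,-.26,.07)
E
```

```text
clock: 49.3
eef_pos: [0.4541, -0.2608, 0.0584]
ee_rot: [[-1.0, -0.005, 0.013], [-0.005, 1.0, -0.008], [-0.013, -0.008, -1.0]]
ft_force: [-0.1, 0.6, 0.2]
width: -0.0
clock: 49.55
eef_pos: [0.4545, -0.2609, 0.0568]
ee_rot: [[-1.0, -0.005, 0.014], [-0.005, 1.0, -0.008], [-0.014, -0.008, -1.0]]
ft_force: [-5.4, 2.6, 14.4]
width: 0.0002
clock 49.60 pos [ 0.4545 -0.2609  0.0568] yaw 90.3 w -0.0002 F [-5.4  2.6 13.8] j [ 0.62  0.22 -0.2   1.95  0.06  0.95  1.96]
 now-axes units [ 0.09  0.02 -0.27]  turn -0.0  after-turn-axes units [ 0.09  0.02 -0.26]
```

View pics/s22.png

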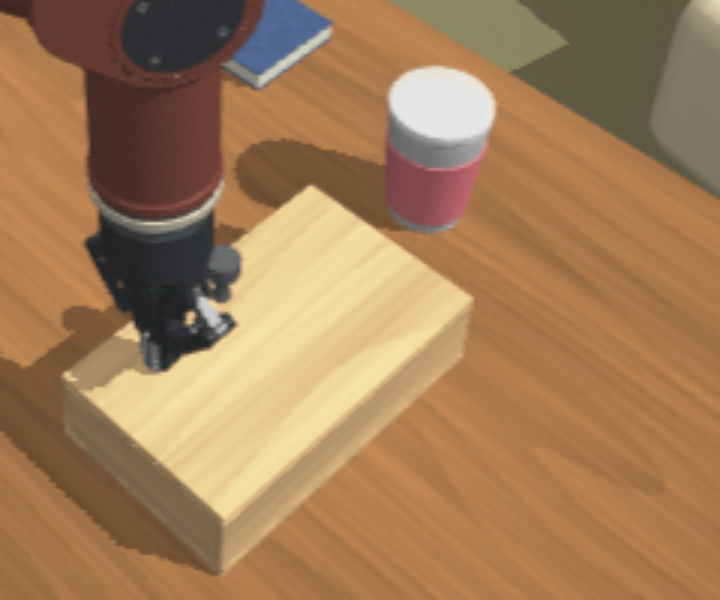

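The side view shows the right lid lying flat, with 14 N of contact. I retreat and go over to the left lid.

```bash
python3 -m jog '[[-1,[0,0,-0.3],0],[-1,[0,0,-0.8],0],[-1,[0,0,-0.9],0],[-1,[0,0,-0.9],0],[-1,[0,0,-0.9],0],[-1,[0,0,-0.9],0],[-1,[0,0.3,-0.2],0],[-1,[0,0.6,0],0],[-1,[0,0.8,0],0],[-1,[0,0.8,0],0]]'
python3 - <<'E'
from h import *
need(.467,.51,.3,85)
E
```

```text
clock: 50.85
eef_pos: [0.4499, -0.1322, 0.2992]
ee_rot: [[-1.0, -0.005, 0.013], [-0.005, 1.0, -0.008], [-0.013, -0.008, -1.0]]
ft_force: [1.2, 0.9, 0.4]
width: 0.0
clock 50.85 pos [ 0.4499 -0.1322  0.2992] yaw 90.3 w 0.0000 F [1.2 0.9 0.4] j [ 0.52 -0.07 -0.32  1.75 -0.02  1.45  1.79]
 now-axes units [-0.41 12.84 -0.11]  turn 0.09  after-turn-axes units [ 0.78 12.82 -0.02]
```

```bash
python3 -m jog '[[-1,[-0.03,0.8,0],0],[-1,[-0.03,0.8,0],0],[-1,[-0.03,0.8,0],0],[-1,[-0.03,0.8,0],0],[-1,[-0.03,0.8,0],0],[-1,[-0.03,0.8,0],0],[-1,[-0.03,0.8,0],0],[-1,[-0.03,0.8,0],0],[-1,[0,0,0],0]]'
python3 - <<'E'
from h import *
need(.467,.51,.3,85)
look()
cv2.imwrite('pics/t23.png',arm.grab_frame('top'))
E
```

```text
clock: 51.98
eef_pos: [0.4594, 0.1896, 0.2969]
ee_rot: [[-1.0, -0.011, 0.012], [-0.011, 1.0, -0.007], [-0.012, -0.007, -1.0]]
ft_force: [0.5, -0.6, -0.4]
width: 0.0004
clock 51.98 pos [0.4594 0.1896 0.2969] yaw 90.6 w 0.0004 F [ 0.5 -0.6 -0.4] j [ 0.21  0.02 -0.7   1.67  0.02  1.45  1.09]
 now-axes units [-0.22  6.4  -0.1 ]  turn 0.09  after-turn-axes units [ 0.41  6.4  -0.06]
white [165, 259] area 132.5 [21.5, 8.9] [0.465  0.3367]
white [163, 238] area 77.5 [17.4, 8.6] [0.5315 0.3439]
white [166, 208] area 133.5 [21.2, 8.7] [0.623  0.3393]
dark [171, 284] area 279.0 [0.3842 0.3247] len [0.045, 0.09] ang 28.4
dark [183, 268] area 530.0 [0.4373 0.2857] len [0.072, 0.208] ang 61.0
dark [172, 238] area 293.5 [0.5283 0.3249] len [0.12, 0.035] ang 91.5
dark [172, 209] area 300.0 [0.6214 0.3272] len [0.036, 0.121] ang 83.3
```

View pics/t23.png

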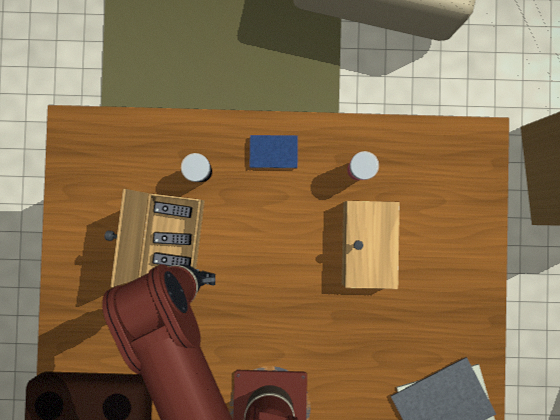

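The top view shows the right lid shut and the table clear, with three remotes in the left box. I continue over the left lid.

```bash
python3 -m jog '[[-1,[-0.03,0.8,-0.05],0],[-1,[-0.03,0.8,-0.05],0],[-1,[-0.03,0.8,-0.05],0],[-1,[-0.03,0.8,0],0],[-1,[-0.03,0.8,0],0],[-1,[-0.03,0.8,0],0],[-1,[-0.03,0.8,0],0],[-1,[-0.03,0.8,0],0.09],[-1,[0,0,0],0]]'
python3 - <<'E'
from h import *
need(.467,.51,.18,85)
cv2.imwrite('pics/s24.png',arm.grab_frame('side'))
cv2.imwrite('pics/w24.png',arm.grab_frame('wrist'))
E
```

```text
clock: 53.2
eef_pos: [0.4702, 0.5078, 0.3008]
ee_rot: [[-0.996, 0.088, 0.011], [0.088, 0.996, -0.009], [-0.012, -0.008, -1.0]]
ft_force: [0.3, -0.2, -0.3]
width: 0.0001
clock 53.20 pos [0.4702 0.5078 0.3008] yaw 85.0 w 0.0001 F [ 0.3 -0.2 -0.3] j [-0.39  0.51 -0.8   1.17  0.37  1.6   0.37]
 now-axes units [0.1  0.06 2.41]  turn -0.0  after-turn-axes units [0.07 0.04 2.42]
```

View pics/s24.png

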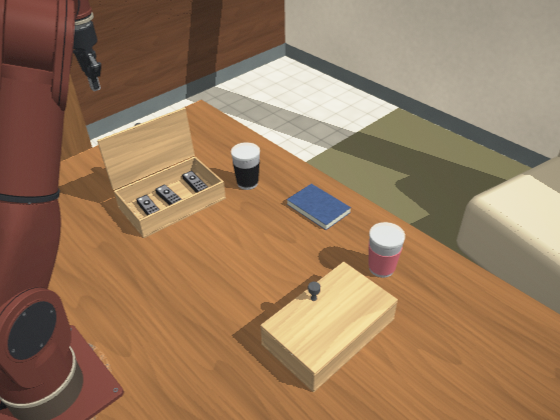

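View pics/w24.png

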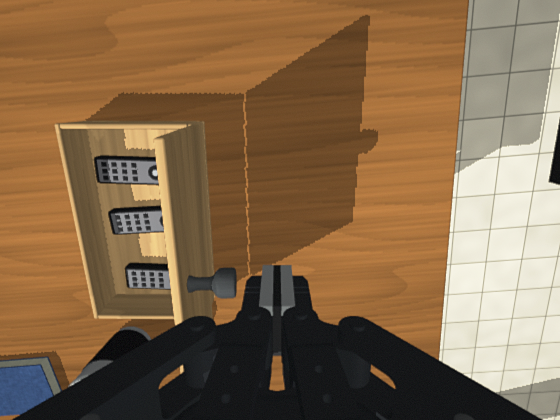

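Run:
```python
from h import *
s=arm.sense()
print(proj('wrist',[.539,.454,.19],s),proj('side',s['eef_pos']), proj('wrist',[.467,.50,.19],s))
H=np.array([.537,.401,.0645]);h=np.array([.084,.9965,0]);l=np.array([.9965,-.084,0])
for a in(1.5,1.6,1.7,1.8):
  for e in(-.1325,): 
    P=H+l*e-h*.16*np.cos(a)+[0,0,.16*np.sin(a)]; print(a,proj('wrist',P,s).round(),proj('side',P).round(),proj('side',H+l*.1325-h*.16*np.cos(a)+[0,0,.16*np.sin(a)]).round())
```

```text
[227.26041093 280.34422376] [97.41255994 93.30854881] [269.91371457 200.54421213]
1.5 [117. 139.] [101. 144.] [189. 110.]
1.6 [140. 139.] [ 98. 141.] [186. 107.]
1.7 [164. 139.] [ 96. 139.] [184. 105.]
1.8 [187. 138.] [ 94. 137.] [181. 104.]
```

```bash
python3 -m jog '[[-1,[0.1,0,0.6],0],[-1,[0,0,0.6],0],[-1,[0,0,0.6],0],[-1,[0,0,0.6],0],[-1,[0,0,0],0]]'; python3 -m jog '[[-1,[0,-0.2,0],0],[-1,[0,-0.2,0],0],[-1,[0,-0.2,0],0],[-1,[0,-0.2,0],0],[-1,[0,-0.2,0],0],[-1,[0,-0.2,0],0],[-1,[0,-0.2,0],0],[-1,[0,-0.2,0],0],[-1,[0,0,0],0]]'
python3 - <<'E'
from h import *
s=arm.sense()
need(.467,.40,.18,85)
H=np.array([.537,.401,.0645]);h=np.array([.084,.9965,0]);l=np.array([.9965,-.084,0])
for a in np.arange(1.,1.8,.1):
    P=H+l*-.1325-h*-.16*-np.cos(a)+[0,0,.16*np.sin(a)]; print(round(a,1),proj('wrist',P,s).round())
cv2.imwrite('pics/w25.png',arm.grab_frame('wrist'))
E
```

```text
clock: 53.92
eef_pos: [0.4687, 0.5025, 0.1804]
ee_rot: [[-0.996, 0.091, 0.012], [0.091, 0.996, -0.012], [-0.013, -0.011, -1.0]]
ft_force: [0.2, -0.4, 0.5]
width: -0.0001
clock: 55.05
eef_pos: [0.461, 0.4251, 0.1829]
ee_rot: [[-0.996, 0.09, 0.014], [0.09, 0.996, -0.008], [-0.014, -0.007, -1.0]]
ft_force: [0.1, 0.1, 1.7]
width: -0.0001
clock 55.05 pos [0.461  0.4251 0.1829] yaw 84.8 w -0.0001 F [0.1 0.1 1.7] j [-0.2   0.42 -0.82  1.54  0.33  1.32  0.43]
 now-axes units [-0.16 -0.49  0.06]  turn -0.0  after-turn-axes units [-0.16 -0.49  0.06]
1.0 [ 30. 171.]
1.1 [ 50. 175.]
1.2 [ 77. 178.]
1.3 [110. 181.]
1.4 [148. 183.]
1.5 [191. 184.]
1.6 [236. 184.]
1.7 [281. 183.]
```

View pics/w25.png

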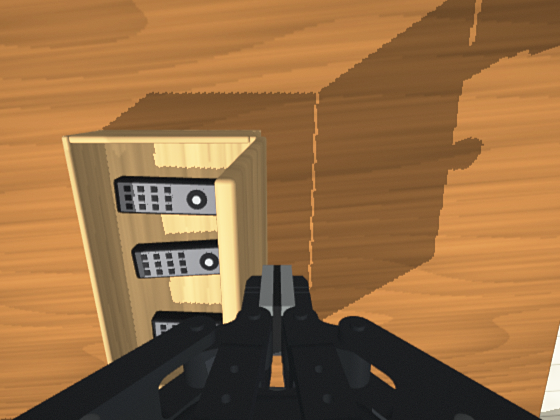

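```bash
python3 -m jog '[[-1,[0,-0.18,0],0],[-1,[0,-0.18,0],0],[-1,[0,-0.18,0],0],[-1,[0,-0.18,0],0],[-1,[0,-0.19,0.04],0],[-1,[0,-0.19,0.04],0],[-1,[0,-0.19,0.05],0],[-1,[0,-0.19,0.05],0],[-1,[0,0,0],0]]'
python3 - <<'E'
from h import *
s=arm.sense()
need(.455,.335,.17,85)
H=np.array([.537,.401,.0645]);h=np.array([.084,.9965,0]);l=np.array([.9965,-.084,0])
for a in np.arange(.7,1.6,.1):
    P=H+l*-.1325-h*-.16*-np.cos(a)+[0,0,.16*np.sin(a)]; print(round(a,1),proj('wrist',P,s).round())
cv2.imwrite('pics/w26.png',arm.grab_frame('wrist'))
E
```

```text
clock: 56.22
eef_pos: [0.4544, 0.3511, 0.1741]
ee_rot: [[-0.996, 0.091, 0.013], [0.09, 0.996, -0.009], [-0.014, -0.008, -1.0]]
ft_force: [-0.9, 0.9, 0.4]
width: 0.0001
clock 56.23 pos [0.4544 0.3511 0.1741] yaw 84.8 w 0.0001 F [-0.9  0.9  0.4] j [-0.05  0.3  -0.83  1.68  0.25  1.26  0.55]
 now-axes units [-0.04 -0.32  0.09]  turn -0.0  after-turn-axes units [-0.04 -0.32  0.08]
0.7 [141. 163.]
0.8 [154. 167.]
0.9 [173. 171.]
1.0 [199. 176.]
1.1 [231. 180.]
1.2 [269. 184.]
1.3 [312. 187.]
1.4 [360. 189.]
1.5 [410. 191.]
```

View pics/w26.png

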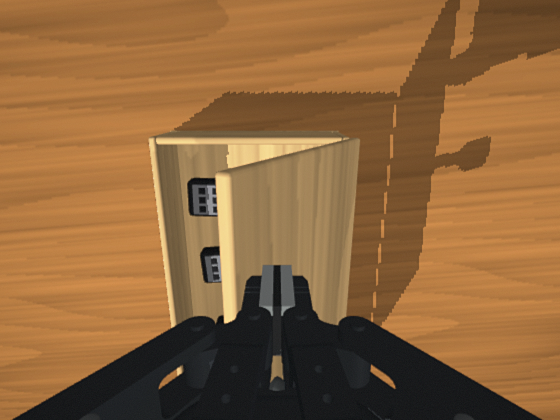

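```bash
python3 -m jog '[[-1,[0,-0.16,0.1],0],[-1,[0,-0.16,0.1],0],[-1,[0,-0.16,0.12],0],[-1,[0,-0.16,0.12],0],[-1,[0,-0.12,0.14],0],[-1,[0,-0.12,0.15],0],[-1,[0,-0.12,0.15],0],[-1,[0,-0.1,0.16],0],[-1,[0,-0.08,0.17],0],[-1,[0,0,0],0]]'; python3 -m jog '[[-1,[0,-0.05,0.18],0],[-1,[0,0,0.18],0],[-1,[0,0,0.18],0],[-1,[0,0,0],0]]'
python3 - <<'E'
from h import *
need(.448,.28,.06,85)
cv2.imwrite('pics/s27.png',cv2.resize(arm.grab_frame('side')[80:280,60:300],None,fx=3,fy=3))
E
```

```text
clock: 57.52
eef_pos: [0.4494, 0.2924, 0.1134]
ee_rot: [[-0.996, 0.09, 0.012], [0.09, 0.996, -0.008], [-0.013, -0.007, -1.0]]
ft_force: [0.5, 0.4, -0.7]
width: 0.0001
clock: 58.02
eef_pos: [0.4494, 0.2902, 0.0863]
ee_rot: [[-0.996, 0.089, 0.012], [0.089, 0.996, -0.008], [-0.013, -0.007, -1.0]]
ft_force: [0.5, 0.3, 0.9]
width: -0.0001
clock 58.02 pos [0.4494 0.2902 0.0863] yaw 84.9 w -0.0001 F [0.5 0.3 0.9] j [ 0.03  0.3  -0.8   1.87  0.26  1.07  0.61]
 now-axes units [ 0.02 -0.2   0.53]  turn -0.0  after-turn-axes units [ 0.01 -0.21  0.53]
```

View pics/s27.png

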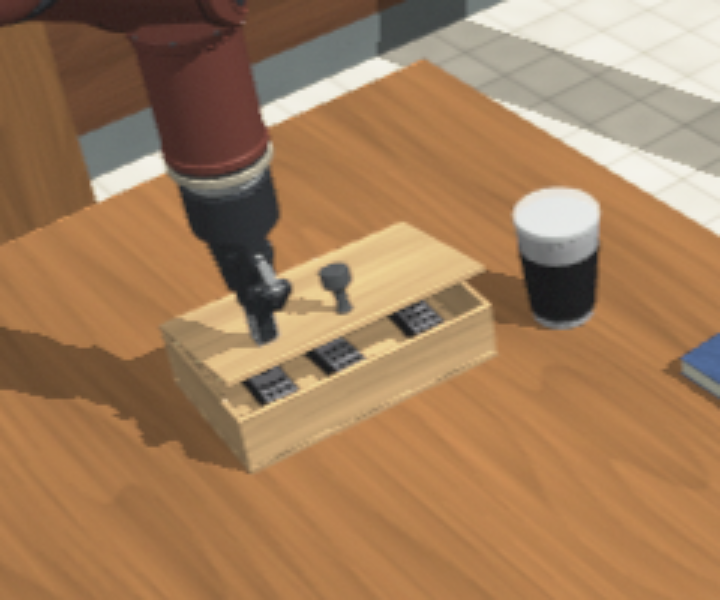

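The left lid is at about 0.25 rad with the fingertips on its outer face. I press on gently.

```bash
python3 -m jog '[[-1,[0,-0.05,0.12],0],[-1,[0,-0.05,0.12],0],[-1,[0,0,0.12],0],[-1,[0,0,0.1],0],[-1,[0,0,0],0]]'; python3 -m jog '[[-1,[0,0,0.06],0],[-1,[0,0,0],0]]'; python3 -m jog '[[-1,[0,0,0.06],0],[-1,[0,0,0],0]]'
```

```text
clock: 58.7
eef_pos: [0.4495, 0.2851, 0.0638]
ee_rot: [[-0.996, 0.089, 0.013], [0.089, 0.996, -0.008], [-0.013, -0.007, -1.0]]
ft_force: [0.2, 0.1, -0.8]
width: -0.0001
clock: 58.95
eef_pos: [0.4497, 0.2852, 0.0612]
ee_rot: [[-0.996, 0.089, 0.013], [0.089, 0.996, -0.008], [-0.014, -0.007, -1.0]]
ft_force: [0.5, 0.4, 0.3]
width: 0.0
clock: 59.2
eef_pos: [0.4498, 0.2851, 0.0581]
ee_rot: [[-0.996, 0.089, 0.013], [0.089, 0.996, -0.008], [-0.014, -0.007, -1.0]]
ft_force: [-0.5, 0.8, -0.0]
width: 0.0001
```

Run:
```python
from h import *
need(.448,.28,.06,85)
cv2.imwrite('pics/s28.png',cv2.resize(arm.grab_frame('side')[80:280,60:300],None,fx=3,fy=3))
```

```text
clock 59.20 pos [0.4498 0.2851 0.0581] yaw 84.9 w 0.0001 F [-0.5  0.8 -0. ] j [ 0.02  0.34 -0.78  1.9   0.3   1.01  0.59]
 now-axes units [ 0.03 -0.1  -0.04]  turn -0.0  after-turn-axes units [ 0.03 -0.1  -0.04]
```

View pics/s28.png

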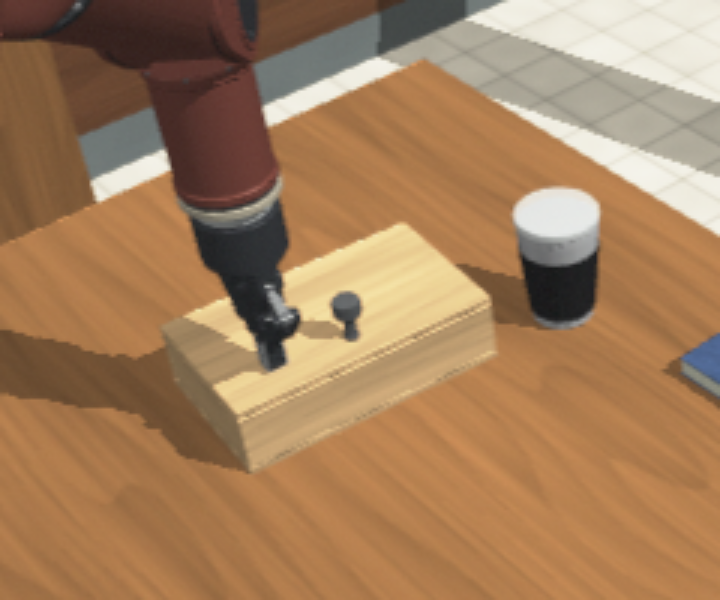

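Almost closed, but no contact force yet. I press a little further.

```bash
python3 -m jog '[[-1,[0,0,0.06],0],[-1,[0,0,0],0]]'; python3 -m jog '[[-1,[0,0,0.05],0],[-1,[0,0,0],0]]'
```

```text
clock: 59.5
eef_pos: [0.4501, 0.2854, 0.0567]
ee_rot: [[-0.996, 0.089, 0.014], [0.089, 0.996, -0.008], [-0.015, -0.007, -1.0]]
ft_force: [-5.9, -4.6, 18.7]
width: 0.0
clock: 59.75
eef_pos: [0.4502, 0.2854, 0.0562]
ee_rot: [[-0.996, 0.089, 0.015], [0.089, 0.996, -0.01], [-0.016, -0.008, -1.0]]
ft_force: [-14.2, -11.1, 45.1]
width: -0.0
```

```bash
python3 -m jog '[[-1,[0,0,-0.1],0],[-1,[0,0,-0.3],0],[-1,[0,0,-0.8],0],[-1,[0,0,-0.9],0],[-1,[0,0,-0.9],0],[-1,[0,0,-0.9],0],[-1,[0,-0.8,0],0],[-1,[0,-0.8,0],0],[-1,[0,-0.8,0],0],[-1,[0,0,0],0]]'
python3 - <<'E'
from h import *
need(.45,.1,.2)
cv2.imwrite('pics/s29.png',arm.grab_frame('side'));cv2.imwrite('pics/t29.png',arm.grab_frame('top'))
H=np.array([.537,.401,.0645]);h=np.array([.084,.9965,0]);l=np.array([.9965,-.084,0])
for a in(0,.05,.1):
  print(a,[proj('side',H+l*e-h*.16*np.cos(a)+[0,0,.16*np.sin(a)]).round(1).tolist() for e in(-.1325,.1325)],[proj('side',[x,-.377+.16*np.cos(a),.0645+.16*np.sin(a)]).round(1).tolist() for x in(.396,.661)])
E
```

```text
clock: 61.0
eef_pos: [0.4368, 0.1641, 0.2491]
ee_rot: [[-0.995, 0.094, 0.014], [0.094, 0.996, -0.009], [-0.015, -0.008, -1.0]]
ft_force: [-0.0, 0.7, -0.2]
width: -0.0001
clock 61.00 pos [0.4368 0.1641 0.2491] yaw 84.6 w -0.0001 F [-0.   0.7 -0.2] j [ 0.3  -0.04 -0.73  1.82 -0.01  1.35  1.05]
 now-axes units [-0.37 -1.24  1.  ]  turn -0.0  after-turn-axes units [-0.38 -1.25  0.98]
0 [[139.1, 219.2], [223.4, 179.6]] [[258.3, 325.4], [342.0, 262.1]]
0.05 [[138.5, 216.9], [223.2, 177.3]] [[258.2, 323.1], [342.2, 259.8]]
0.1 [[137.8, 214.5], [222.8, 175.0]] [[258.2, 321.0], [342.6, 257.7]]
```

View pics/s29.png

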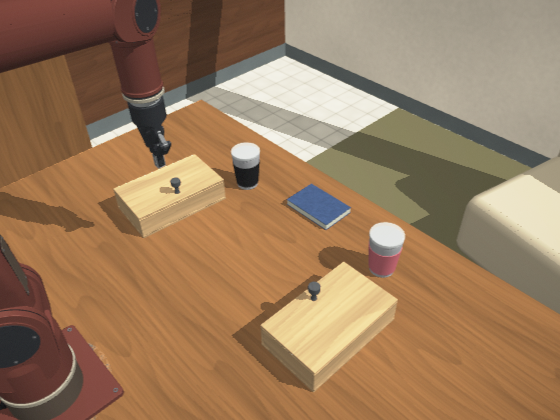

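View pics/t29.png

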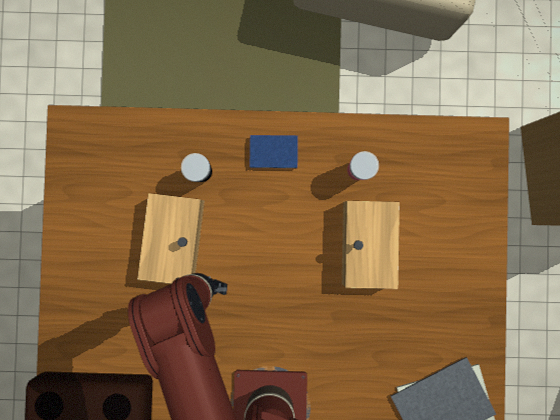

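Run:
```python
import cv2,numpy as np
i=cv2.imread('pics/s29.png')
a=cv2.resize(i[150:240,105:235],None,fx=6,fy=6);cv2.imwrite('pics/z1.png',a)
cv2.imwrite('pics/z2.png',cv2.resize(i[255:390,250:405],None,fx=4.4,fy=4.4))
```

```text
(no output)
```

View pics/z1.png

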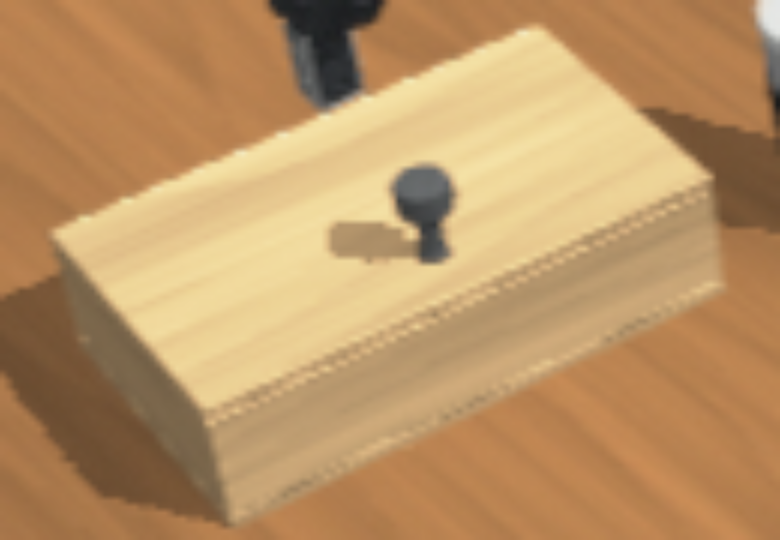

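View pics/z2.png

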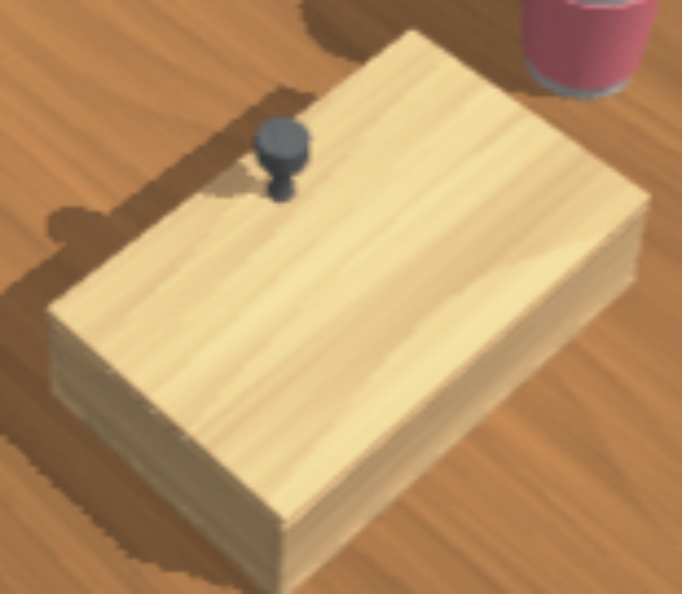

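Both lids sit flat on their rims with no visible gap, the robot touches nothing, and the bystanders have not moved. I hand in.

Run:
```python
from cell import arm
print(arm.hand_in())
```

```text
the job is handed in; nothing more can be done
None
```

I put both loose remotes in the left box and all three loose jars in the right box, then lowered both lids slowly, and handed in at about 61 s on the robot's clock. No verdict was reported.

**Last checks:**
- Before its lid closed, the left box held three remotes lying flat and the right box held four jars standing upright. The table between the boxes was clear.
- Both lids sit flat on their rims with no visible gap.
- The tumblers and the book look unmoved.
- The robot was clear of everything at hand-in.

**What went wrong or disagreed:**
- **Missed grasp:** the first grasp closed above the remote because the fingertips are about 15–25 mm higher than the readings imply. I mended it using the side view, stepping down while watching the force.
- **Remote moved in the box:** the first remote I placed shifted about 2 cm on its own afterwards but stayed inside.
- **Wrist joint at its limit:** while I was placing that remote, the last joint read 2.65 rad, exactly the end of its range, so I turned it back.
- **Force on the left lid:** the final press was harder than intended. The wrist read 45 N up and about 48 N in total, through the fingertips, before I backed off. That is under the 120 N wrist limit but above the 40 N figure for the arm or gripper body. I don't know whether fingertips count towards that figure.

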